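# Latch a split roller mould shut

### The job

Close the split mould on the table with its draw latch: feel the claw into the slot of the keeper on the sliding half, then swing the red lever over and down past centre until it lies home on its rubber buffer and the latch alone holds the halves shut. Set the claw down gently rather than letting it drop, do not force the claw or the lever, leave the things standing around alone, and let go at the end.

Things in the scene. Friction and masses are not known exactly. Their poses are not given: they have to be found in the camera images.
- mould: Split casting mould fixed to the table, 135 x 285 x 48 mm: two aluminium halves on a dark base plate, draw latch on top. Origin: underside, below the middle. y runs along it, from the fixed half (under the lever, y -120 to +20 mm) to the sliding half (with the keeper); z up. Both tops are 48 mm up; the latch lies in the plane x = -22 mm, hinges parallel to x. A 390 mm tall power pack stands at the table near (0.47, -0.14) m: steer round it.
- lever_pivot (a point): The lever's hinge axis, on the latch line, 18 mm above the top face of the fixed half (axes as the mould's).
- lever (a joint): Lever angle, rad. 0: wide open, rising at 60 degrees, leaning towards the keeper; grows as it swings up and away from the keeper: 0.52 upright, about 2.0 dead centre, about 2.2 home on the buffer. Starts half down at about 1.7; turns lightly and stays put until the claw pulls on it, then needs up to about 7 N at the red grip; past centre it pulls itself down.
- lever_grip (a point): Middle of the red grip at the lever's end, 79 mm from the pivot; grip 24 wide (along x), 34 long, 8 mm thick; the steel lever between it and 25 mm from the pivot is 20 wide and 5 thick. Its y points outward along the lever; its -z side is the one to push on (faces the keeper when upright, faces up when home).
- buffer: Black rubber buffer, 16 mm across, 7 mm high, on the fixed half, 60 mm from the pivot, on which the lever comes to rest. Origin: its underside.
- claw_tab (a point): Grasp point of the red upright tab on the claw, 2 mm above the tab's middle; tab 14 wide (x), 13 long (y), 25 mm tall above the claw's bar. y: along the claw away from the lever; z: up out of the tab. It sits on the claw's spring-loaded head, which pulls out up to 18 mm (4 N, then 1.3 N a mm).
- claw (a joint): Angle of the claw against the lever, rad; the claw is level where lever + claw = 0. It is pinned to the lever 18 mm from the lever's pivot, 80 mm from the tab's point along the claw, and swings freely: it lies on whatever is below it. Lever and claw follow the tab as it is lifted and moved. Starts lying on the sliding half, short of the keeper's rib.
- claw_lip (a point): Middle of the lower edge of the claw's lip, the downward hook at its end: 12 mm wide (x), 5 mm thick (y), 10 mm deep below the bar; the bar lies on the rib's top when it is hooked. In the frame of claw_tab this point is at y = +17, z = -33 mm. With the claw hooked, the lever stands between 0.2 and 1.2 rad and the claw dips some 0.1 rad towards the keeper.
- keeper_mark (a point): Nominal place on the sliding half of the middle of the keeper's slot, at the height of the rib's top (14 mm above the top face); axes as the mould's; moves with the half. The keeper is bolted through long holes: it really sits anywhere up to 4.5 mm either way along y from this point, differently each time. Find the slot by sight or touch, e.g. against its back wall.
- moving_half (a joint): Opening between the halves, m: 0 shut, 0.006 open; springs of about 4 N push it open unless the latch holds. On it stands the keeper, a steel U 24 mm wide (x): rib 4 mm thick, 14 mm high on the lever's side; slot 9 mm wide; back wall 5 mm thick, 34 mm high (20 mm above the rib).
- roller: Brown cast fork roller, 69 mm across, 59 mm high, standing; bystander. Origin: its underside.
- valve: Solenoid valve, pale block with a black coil, 46 x 66 x 90 mm, standing; bystander. Origin: its underside.
- button_box: Grey box with a red mushroom stop button, 60 x 60 x 62 mm; bystander. Origin: its underside.
- bracket: Steel bracket, a short piece of square tube, 50 x 52 x 34 mm; bystander. Origin: its underside.

How it is judged:
On the way, in this order (a step that is already met when the one before it is completed fails the run):
1. the claw's lip is down in the keeper's slot while the lever is still up (z of claw_lip in the frame of keeper_slot below -0.004 m and y of claw_lip in the frame of keeper_slot between -0.005 and 0.005 m and value of joint lever below 1.3 rad), for 0.2 s.
2. the lever is past centre and the claw pulls on the keeper (value of joint lever above 2.08 rad and contact force between claw_head and keeper above 4 N), for 0.2 s.
At the end, for the whole second after the job is handed in: The claw's lip is in the keeper's slot (at least 4 mm below the rib's top), the claw pulls on the keeper with more than 4 N, the sliding half is within 1 mm of shut, and the lever lies at rest on its buffer, past centre (joint lever above 2.17 rad) (z of claw_lip in the frame of keeper_slot below -0.004 m and y of claw_lip in the frame of keeper_slot between -0.005 and 0.005 m and value of joint lever above 2.17 rad and value of joint moving_half below 0.001 m and contact force between claw_head and keeper above 4 N and contact force between lever and buffer above 0.2 N and velocity of joint lever below 0.05 rad/s); the robot touches nothing.
It fails at once if the claw is let fall (over 0.2 m/s with no finger on it) (linear speed of claw_head above 0.2 m/s and contact force between the fingers and claw_head below 0.05 N and value of joint lever below 1.5 rad).
It fails at once if the claw is rammed against the keeper's back wall (over 25 N) (contact force between claw_head and keeper_c1 above 25 N).
It fails at once if the claw is forced against the keeper or the sliding half (over 32 N) (contact force between claw_head and moving_half above 32 N).
It fails at once if the lever is rammed onto its buffer (over 60 N) (contact force between lever and buffer above 60 N).
It fails at once if a thing standing around is shoved away (over 30 mm) (distance of any of roller, valve, button_box, bracket from where it was at the start of the episode above 0.03 m).
It also fails if it takes over 56 s, if anything falls off the work surface, if the arm or the gripper's body presses on something with over 40 N, if the wrist force passes 120 N, or if a joint passes its speed limit or range.

### The arm

A 7-joint arm with a two-finger parallel gripper is mounted at the origin on a cart in front of the work surface, level with it; the furniture and walls round the work are solid. World frame = base frame: x ahead of the robot, y to its left, z up, the work surface at z = 0. Lengths are in m, angles in rad, forces in N, time in s.
With the tool pointing down it reaches from about 0.4 to 0.875 m from the base axis. Payload 6.5 kg.
Tool frame: the origin (TCP) lies on the centre line of the jaws, within the pads' length; the fingertips stand 19 mm ahead of it and the grasp point (between the pads) is the TCP; z points along the fingers, x is the direction in which the jaws open and shut, and the axes are right-handed (so a half turn about z gives the same grasp; the last joint's range is limited). The gripper opens to 85 mm and grips with 20 to 120 N. Pads are 22 mm wide; open, the fingers measure 114 mm over their backs; the gripper's body (76 mm by 85 mm) begins 54 mm behind the grasp point. The pads swing forward as they close: fully open they stand 13 mm farther back than shut.
Start: joints at [-1.243, 0.536, -0.004, 1.538, 0.003, 1.067, -0.071], TCP at [0.249, 0.6, 0.25] pointing down, gripper open.
Joint ranges: [-2.7, 2.7], [-0.37, 2.16], [-1.27, 1.26], [0.24, 2.4], [-1.31, 4.45], [0.19, 1.91], [-2.76, 2.76]. Speed limits (rad/s): [2.39, 2.39, 3.14, 3.14, 3.14, 3.14, 3.14].

### API

Orientations are given as a unit quaternion [x, y, z, w].
In Python, from plant import bot gives the robot as it stands. The module is installed in compiled form; this text tells all that it offers.
- The arm moves only by the tool move_arm, never from a script. Its argument "plan" is a list of rows, each an object with "claw": the finger opening in mm, from 0 to 85.4; "offset": the shift along the tool's x, y, z in mm, a list of three; "twist": the turn, a rotation vector about the tool's x, y, z in rad, a list of three. A call has 1 to 20 rows; each row is the pose to reach, as a shift and turn from the pose commanded when the call began, along the tool's axes at that moment; what a row does not reach only later rows make up. A row lasts 1/8 s, in which the tool goes at most 62.5 mm and 10.7 degrees, less where a joint would pass 70% of its speed; a pose out of reach is approached as far as the arm can. A call with a gripper value outside its range is refused whole. The fingers move at their own pace and stop on an object; "squeeze" is the grip in N (left out, the last holds). Time passes only in rows, so rows that repeat a pose let the fingers close. It gives the time, the measured TCP pose, the force and the opening at its end, in the units of the state.
- bot.read_state(): the state, without advancing time (a new reading comes with each control period).
- bot.get_image(name): name is "scene" or "side" or "wrist"; returns a dict with "pixels" (384x512x3 uint8, red, green, blue), "range_z" (384x512 float32, m along the optical axis (not along the pixel's ray), 0 where there is no reading), "vfov" (degrees; the focal length in pixels is half the picture's height over the tangent of half this angle, whatever the lens; pixels are square), "cx", "cy" (the principal point, pixels), "dist_coeffs" ([k1, k2, p1, p2, k3] as OpenCV has them; the pictures are not rectified), "xyz" and "rotation" of the camera in the world. Camera axes: x right, y up, looking along -z (the intrinsics and any distortion apply to the point x, -y, -z); pixel columns grow to the right and rows downward; lengths in m; the calibration is good to about 2 mm. A picture is of the moment at which its call begins.
- bot.job_done(): hands the job in, once; it reports no verdict.
Trained networks look in a picture, given as the dict that the camera call returned (one of the last four; its "shot" number tells which), for a name from the list of things; names that differ only in an ending like _2 or _b are one class to them, and where a whole thing is asked for, a point or a joint stands for the part that bears it (a point fixed in the world has none). Each returns a list of dicts, best first, with "confidence" (0 to 1); they miss things now and then, are a little off and sometimes report something else, mostly with a low value. They report only what shows in the picture. A call takes as long as a camera call.
- bot.look_for(picture, label): "point" ([row, column] in pixels, amid what is visible of it).
The state is a dict: "clock": time; "joint_positions": joint angles; "dq": joint speeds; "tau": joint torques, N m; "position": TCP position; "orientation": TCP orientation; "ft_force": force on the tool from outside, world axes, zero at the start; "moment": the same for the moment, N m; "finger_gap": finger opening in m.
Only numpy, scipy, OpenCV 4.12 (cv2) and the standard library are available. Lean on these libraries where they do the work, as an engineer would, in place of code of your own. Each camera call takes 0.05 s, during which the arm holds its last target.

## Working session

There is one attempt and no reset: what is moved stays moved. The work goes in short steps, Python scripts to look and compute and a tool call to move; the robot and the scene stay as the last step left them, time stands still between calls to the robot, and variables do not carry over. Pictures are saved under pics/ and viewed, and the job is handed in when it is done.

Besides the shell and the picture viewer there is one more tool, called after "Call:" in YAML: its name, and indented under it one key for each argument. move_arm: Moves the arm, as the interface text tells. Its arguments: {"type":"object","properties":{"plan":{"type":"array","items":{"type":"object","properties":{"claw":{"type":"number"},"offset":{"type":"array","items":{"type":"number"}},"twist":{"type":"array","items":{"type":"number"}}}}},"squeeze":{"type":"number"}},"required":["plan"]}

```bash
mkdir -p pics
cat > h.py <<'E'
import numpy as np, cv2
from plant import bot
from scipy.spatial.transform import Rotation as R
def K(im):
    h=im["pixels"].shape[0]; f=h/2/np.tan(np.radians(im["vfov"])/2)
    return np.array([[f,0,im["cx"]],[0,f,im["cy"]],[0,0,1]])
def Rot(im):
    r=np.array(im["rotation"],float)
    return r if r.shape==(3,3) else R.from_quat(r).as_matrix()
def cloud(im):
    h,w=im["range_z"].shape
    g=np.stack(np.meshgrid(np.arange(w),np.arange(h)),-1).reshape(-1,1,2).astype(np.float64)
    u=cv2.undistortPoints(g,K(im),np.array(im["dist_coeffs"],float)).reshape(h,w,2)
    z=im["range_z"].astype(float)
    c=np.stack([u[...,0]*z,-u[...,1]*z,-z],-1)
    p=c@Rot(im).T+np.array(im["xyz"])
    p[z<=0]=np.nan
    return p
def proj(im,P):
    P=np.atleast_2d(np.asarray(P,float))
    c=(P-np.array(im["xyz"]))@Rot(im)
    c=c*np.array([1,-1,-1])
    q,_=cv2.projectPoints(c.reshape(-1,1,3),np.zeros(3),np.zeros(3),K(im),np.array(im["dist_coeffs"],float))
    return q.reshape(-1,2)
def save(im,name,crop=None,s=1):
    p=im["pixels"][...,::-1]
    if crop: r0,r1,c0,c1=crop; p=p[r0:r1,c0:c1]
    if s!=1: p=cv2.resize(p,None,fx=s,fy=s,interpolation=cv2.INTER_CUBIC)
    cv2.imwrite("pics/"+name+".png",p)
E
python3 - <<'E'
from h import *
np.set_printoptions(precision=4,suppress=True)
s=bot.read_state(); print(s)
import pickle
for n in ["scene","side","wrist"]:
    im=bot.get_image(n); save(im,n+"0"); pickle.dump(im,open(n+"0.pkl","wb"))
    print(n,im["xyz"],im["rotation"],im["vfov"],im["cx"],im["cy"],im["dist_coeffs"])
    P=cloud(im)
    for l in ["mould","lever","lever_grip","claw_tab","claw","claw_lip","keeper_mark","buffer","lever_pivot","moving_half","roller","valve","button_box","bracket"]:
        try:
            for d in bot.look_for(im,l)[:2]:
                r,c=[int(round(v)) for v in d["point"]]
                print(l,round(d["confidence"],2),r,c,P[r,c])
        except Exception as e: print(l,e)
E
```

```text
{'clock': 0.0, 'joint_positions': array([-1.2432,  0.5372, -0.0044,  1.5389,  0.0026,  1.0673, -0.0712]), 'dq': array([ 0.0003, -0.0004, -0.0006,  0.0007,  0.0016, -0.0002,  0.0001]), 'tau': array([  0.0003, -58.3424,   1.0487, -25.91  ,   0.0123,   0.0098,
         0.    ]), 'position': array([0.2492, 0.5997, 0.2494]), 'orientation': array([ 0.8318,  0.5551, -0.0007,  0.0005]), 'ft_force': array([ 0.4282,  0.4341, -0.4686]), 'moment': array([ 0.005 , -0.0385,  0.0146]), 'finger_gap': 0.08579373316657385}
scene [ 0.198  -0.4052  0.8355] [ 0.3718 -0.1045 -0.2604  0.8849] 43.75596225270181 256.57107597968314 192.682438547139 [-0.0043  0.      0.      0.      0.    ]
mould 0.85 246 221 [0.4631 0.1563 0.0777]
lever_grip 0.6 240 222 [0.4731 0.1698 0.0765]
lever_grip 0.31 167 176 [0.5002 0.4484 0.0573]
claw 0.69 226 208 [0.4701 0.226  0.0684]
keeper_mark 0.88 213 203 [0.4692 0.242  0.0953]
keeper_mark 0.48 165 176 [0.5016 0.4499 0.0621]
lever_pivot 0.79 248 227 [0.4681 0.1397 0.0852]
lever_pivot 0.45 250 350 [0.6911 0.0193 0.0532]
moving_half 0.59 216 205 [0.4717 0.2392 0.0869]
roller 0.57
[... 769 characters left out ...]
5]
roller 0.92 284 291 [0.6728 0.0009 0.06  ]
roller 0.57 214 293 [0.6702 0.2141 0.0337]
valve 0.95 140 242 [0.508  0.4501 0.0464]
button_box 0.8 249 295 [0.6784 0.0958 0.0593]
button_box 0.69 217 216 [0.4725 0.1578 0.0796]
bracket 0.6 210 294 [0.6722 0.2247 0.0374]
bracket 0.19 219 227 [0.4973 0.1745 0.0462]
wrist [0.1759 0.6301 0.3745] [-0.1291 -0.0864  0.5487  0.8215] 64.37237250259584 257.28403122089014 189.76690284138888 [-0.0543  0.      0.      0.      0.    ]
mould 0.66 377 90 [0.4467 0.251  0.0481]
keeper_mark 0.83 374 90 [0.4412 0.2548 0.0484]
lever_pivot 0.66 377 93 [0.4465 0.2576 0.0501]
lever_pivot 0.28 379 91 [0.4506 0.2501 0.0481]
moving_half 0.88 378 91 [0.4485 0.2518 0.0486]
```

Run:
```python
from h import *
import pickle
a=pickle.load(open("scene0.pkl","rb"));b=pickle.load(open("side0.pkl","rb"))
save(a,"scene0c",(170,300,150,300),4); save(b,"side0c",(150,280,160,310),4)
```

```text
(no output)
```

View pics/scene0.png

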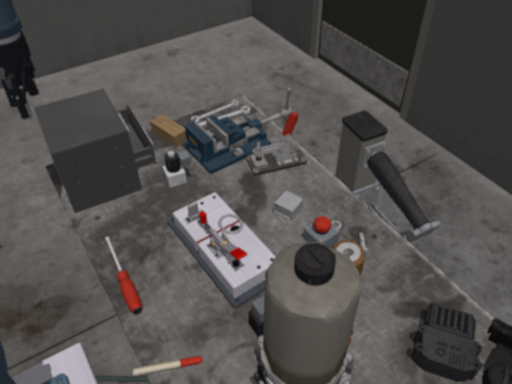

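View pics/side0.png

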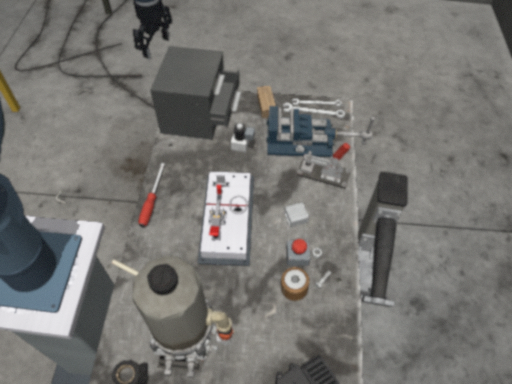

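View pics/wrist0.png

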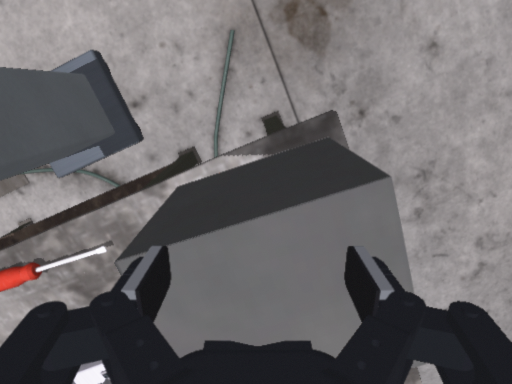

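View pics/scene0c.png

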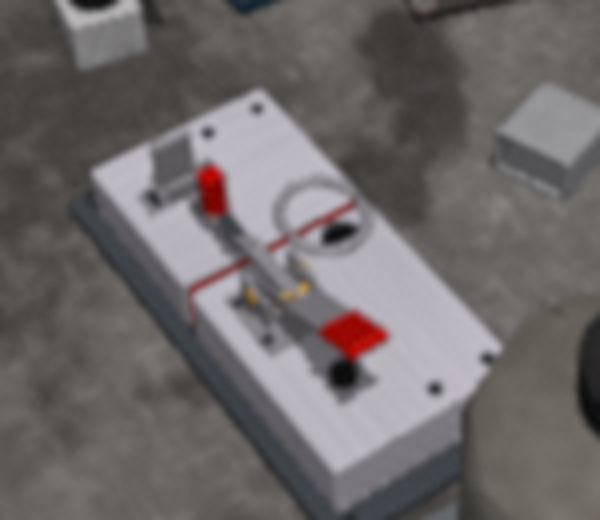

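View pics/side0c.png

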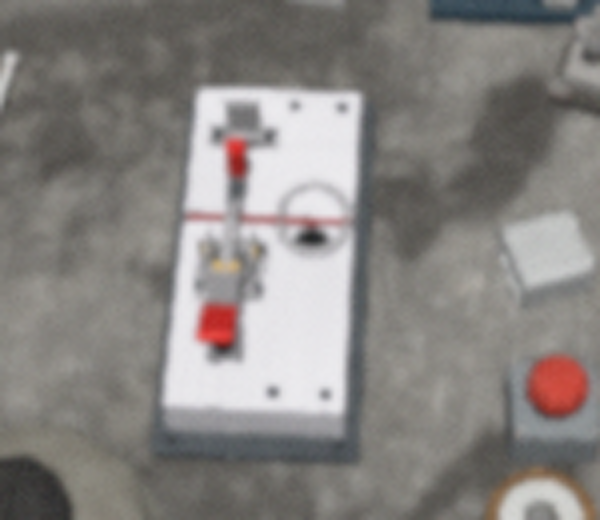

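Run:
```python
from h import *
import pickle
np.set_printoptions(precision=4,suppress=True)
for n in ["scene","side"]:
    im=pickle.load(open(n+"0.pkl","rb")); P=cloud(im); 
    m=(P[...,0]>.36)&(P[...,0]<.6)&(P[...,1]>-.02)&(P[...,1]<.36)
    top=m&(abs(P[...,2]-.0485)<.006)
    pts=P[top]; print(n,len(pts),pts[:,2].mean(), np.median(pts[:,2]))
    rect=cv2.minAreaRect(pts[:,:2].astype(np.float32)*1000); print(rect)
    # gray box region
    for lab,(x0,x1,y0,y1,z0) in dict(greybox=(.2,.45,.3,.65,.06)).items():
        mm=(P[...,0]>x0)&(P[...,0]<x1)&(P[...,1]>y0)&(P[...,1]<y1)&(P[...,2]>z0)
        q=P[mm]; print(lab,q.min(0),q.max(0))
    hsv=cv2.cvtColor(im["pixels"],cv2.COLOR_RGB2HSV)
    red=m&((hsv[...,0]<8)|(hsv[...,0]>172))&(hsv[...,1]>150)
    nl,L=cv2.connectedComponents(red.astype(np.uint8))
    for i in range(1,nl):
        q=P[L==i]; 
        if len(q)>4: print("red",len(q),np.median(q,0),q.min(0),q.max(0))
```

```text
scene 3965 0.04840663507007919 0.04833229589116028
((491.9082946777344, 202.33641052246094), (115.8723373413086, 252.51026916503906), 3.108675718307495)
greybox [0.2101 0.4762 0.06  ] [0.4499 0.6498 0.4848]
red 58 [0.4663 0.2394 0.087 ] [0.4609 0.2353 0.0674] [0.4718 0.2459 0.0967]
red 109 [0.4725 0.1042 0.1029] [0.4634 0.0921 0.0535] [0.4834 0.1278 0.1087]
side 2922 0.04954479689940583 0.0496164569837807
((491.2809143066406, 202.34933471679688), (115.54569244384766, 254.64236450195312), 2.927271604537964)
greybox [0.2094 0.4728 0.06  ] [0.4499 0.65   0.4287]
red 22 [0.4695 0.2404 0.0884] [0.4655 0.237  0.0741] [0.4728 0.2436 0.1023]
red 64 [0.4767 0.1028 0.1044] [0.4676 0.0915 0.0542] [0.4852 0.119  0.1117]
```

Run:
```python
from h import *
import pickle
np.set_printoptions(precision=3,suppress=True)
im=pickle.load(open("scene0.pkl","rb")); P=cloud(im)
for r,c in [(95,80),(100,45),(115,42),(125,110),(150,80),(200,75),(185,130),(90,20),(105,20),(60,20),(130,140),(105,130),(130,150),(250,315),(280,280),(300,350),(250,220)]:
    print(r,c,P[r,c])
im=pickle.load(open("side0.pkl","rb")); P=cloud(im)
for r,c in [(60,180),(55,165),(80,210),(100,180),(125,200),(80,230),(100,228),(40,150),(10,150),(280,165),(300,190),(180,230),(265,180)]:
    print(r,c,P[r,c])
```

```text
95 80 [0.369 0.678 0.187]
100 45 [ 0.431  2.39  -0.8  ]
115 42 [0.267 0.643 0.188]
125 110 [0.387 0.519 0.187]
150 80 [0.304 0.487 0.173]
200 75 [0.257 0.49  0.041]
185 130 [0.387 0.48  0.03 ]
90 20 [0.24  0.561 0.308]
105 20 [0.228 0.53  0.294]
60 20 [0.261 0.564 0.368]
130 140 [0.468 0.578 0.101]
105 130 [ 0.843  2.036 -0.79 ]
130 150 [ 0.531  0.702 -0.002]
250 315 [ 0.448 -0.137  0.384]
280 280 [ 0.402 -0.131  0.35 ]
300 350 [ 0.458 -0.196  0.344]
250 220 [0.465 0.167 0.052]
60 180 [0.305 0.629 0.184]
55 165 [0.256 0.643 0.188]
80 210 [0.408 0.545 0.188]
100 180 [0.329 0.485 0.161]
125 200 [0.381 0.473 0.074]
80 230 [0.447 0.669 0.081]
100 228 [0.449 0.595 0.065]
40 150 [0.249 0.562 0.304]
10 150 [0.264 0.566 0.396]
280 165 [ 0.45  -0.152  0.384]
300 190 [ 0.489 -0.168  0.345]
180 230 [0.491 0.298 0.05 ]
265 180 [ 0.462 -0.107  0.349]
```

Call:
move_arm:
  plan:
    - {"claw":60,"offset":[-26,30,0],"twist":[0,0,0.09]}
    - {"claw":60,"offset":[-54,62,0],"twist":[0,0,0.18]}
    - {"claw":60,"offset":[-82,94,0],"twist":[0,0,0.28]}
    - {"claw":60,"offset":[-110,126,0],"twist":[0,0,0.37]}
    - {"claw":60,"offset":[-138,157,0],"twist":[0,0,0.47]}
    - {"claw":60,"offset":[-166,188,0],"twist":[0,0,0.56]}
    - {"claw":60,"offset":[-193,220,0],"twist":[0,0,0.65]}
    - {"claw":60,"offset":[-221,251,10],"twist":[0,0,0.75]}
    - {"claw":60,"offset":[-249,283,20],"twist":[0,0,0.85]}
    - {"claw":60,"offset":[-276,314,30],"twist":[0,0,0.94]}
    - {"claw":60,"offset":[-304,346,40],"twist":[0,0,1.03]}
    - {"claw":60,"offset":[-331,377,50],"twist":[0,0,1.124]}
    - {"claw":60,"offset":[-331,377,50],"twist":[0,0,1.124]}
    - {"claw":60,"offset":[-331,377,50],"twist":[0,0,1.124]}

```text
clock: 4.0
position: [0.4704, 0.1506, 0.2004]
orientation: [1.0, 0.027, -0.0, -0.0]
ft_force: [-0.5, -0.9, -0.7]
finger_gap: 0.0598
```

Run:
```python
from h import *
import pickle
np.set_printoptions(precision=4,suppress=True)
s=bot.read_state(); print(s["clock"],s["position"],s["orientation"],s["ft_force"],s["finger_gap"])
im=bot.get_image("wrist"); save(im,"w1"); save(im,"w1c",(0,260,140,380),3); pickle.dump(im,open("w1.pkl","wb"))
print(im["xyz"]);P=cloud(im)
for l in ["lever_grip","claw_tab","claw","claw_lip","keeper_mark","buffer","lever_pivot","moving_half"]:
    for d in bot.look_for(im,l)[:2]:
        r,c=[int(round(v)) for v in d["point"]]
        print(l,round(d["confidence"],2),r,c,P[r,c])
```

```text
4.0 [0.4704 0.1506 0.2004] [ 0.9996  0.027  -0.     -0.0003] [-0.5346 -0.8603 -0.7444] 0.05980589771850759
[0.4653 0.2288 0.3247]
lever_grip 0.87 182 260 [0.4716 0.1572 0.08  ]
claw_tab 0.97 63 260 [0.4662 0.2486 0.097 ]
claw 0.8 100 257 [0.4655 0.2228 0.0697]
claw 0.72 218 453 [0.6745 0.1179 0.0401]
claw_lip 0.59 68 257 [0.4643 0.2453 0.0948]
claw_lip 0.19 182 260 [0.4716 0.1572 0.08  ]
keeper_mark 0.78 47 290 [0.4907 0.2669 0.0479]
keeper_mark 0.41 100 260 [0.4679 0.223  0.0719]
buffer 0.44 102 259 [0.4672 0.2214 0.07  ]
lever_pivot 0.7 119 280 [0.4868 0.2072 0.0484]
moving_half 0.6 51 289 [0.4901 0.2636 0.0488]
```

View pics/w1.png

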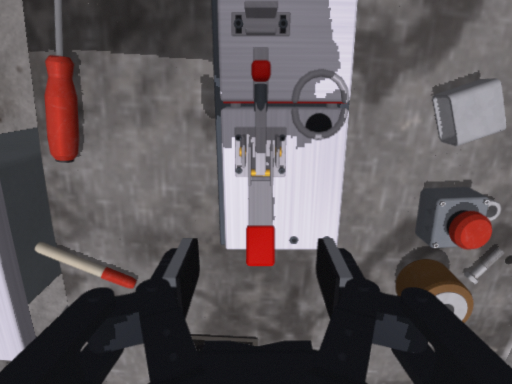

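View pics/w1c.png

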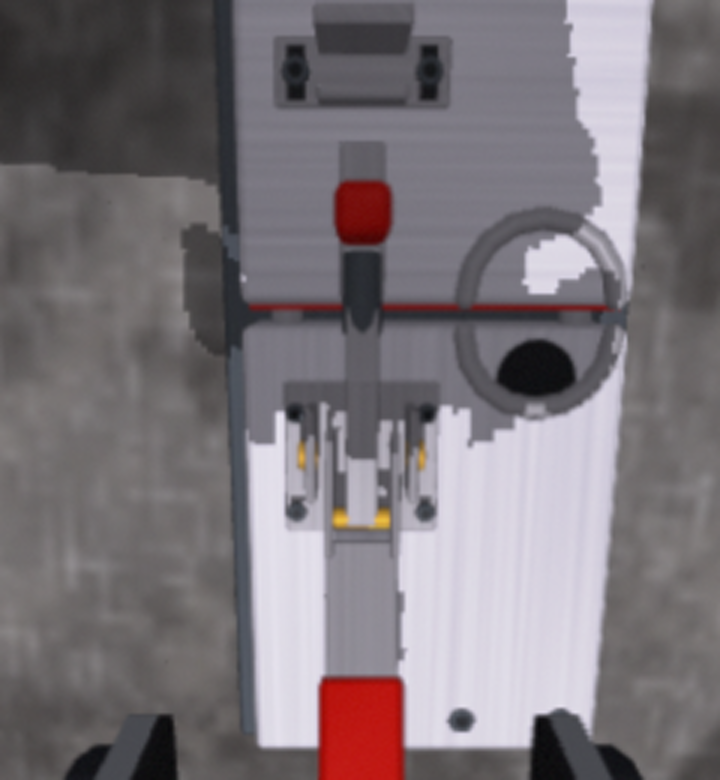

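Run:
```python
from h import *
import pickle
np.set_printoptions(precision=1,suppress=True,linewidth=150)
im=pickle.load(open("w1.pkl","rb")); P=cloud(im)
# yaw from left/right edges of top face
x=[];
m=(abs(P[...,2]-.048)<.004)
L=[];Rr=[]
for r in range(20,230,3):
    cs=np.where(m[r,200:380])[0]+200
    if len(cs)>40: L.append(P[r,cs[0]][:2]);Rr.append(P[r,cs[-1]][:2])
for e in (L,Rr):
    e=np.array(e)*1000; 
    y=e[:,1];xx=e[:,0]
    for _ in range(4):
        k=np.polyfit(y,xx,1); res=xx-np.polyval(k,y); g=abs(res)<1.5*np.std(res)+.3; y,xx=y[g],xx[g]
    print("edge x=",k, "yaw",-np.arctan(k[0]),"x at y=200",np.polyval(k,200),len(y))
for c in (252,262,270):
    print("col",c)
    for r in list(range(0,45))+list(range(45,100,2)): print(r,P[r,c]*1000,im["pixels"][r,c],end=" | " if r%2 else "\n")
    print()
```

```text
edge x= [ -0.1 445.7] yaw 0.056429968965490906 x at y=200 434.39531366664096 67
edge x= [ -0.1 557.8] yaw 0.05065194083789666 x at y=200 547.6512912131415 61
col 252
0 [457.2 300.2  50.2] [114 112 120]
1 [458.2 291.1  82.7] [100  97 105] | 2 [458.3 290.3  83. ] [ 96  93 100]
3 [458.3 289.9  82.4] [96 92 99] | 4 [458.3 288.9  83.8] [94 91 97]
5 [458.3 288.6  82.3] [92 90 96] | 6 [458.4 287.8  82.7] [90 87 93]
7 [458.4 286.9  84. ] [77 75 80] | 8 [458.4 287.   80.7] [61 60 64]
9 [458.4 286.6  79.5] [58 57 61] | 10 [458.4 286.4  77.5] [58 57 61]
11 [458.3 286.2  75.6] [58 56 61] | 12 [458.3 286.3  72.1] [59 57 61]
13 [458.2 286.4  68.8] [58 56 62] | 14 [458.2 286.2  66.5] [58 57 61]
15 [458.1 286.6  61.5] [58 56 61] | 16 [458.1 286.4  59.1] [59 57 62]
17 [457.9 287.2  52.3] [66 64 69] | 18 [457.9 286.7  50.8] [83 81 87]
19 [457.9 286.   50.7] [94 91 98] | 20 [458.  284.8  52.8] [ 96  95 100]
21 [458.  284.4  51.2] [ 96  94 101] | 22 [458.1 283.3  52.9] [ 97  95 101]
23 [458.1 282.7  52.3] [ 96  93 101] | 24 [458.2 282.1  51.5] [ 94  93 100]
25 [458.2 281.1  52.8] [93 91 98] | 26 [458.3 
[... 6459 characters left out ...]
8] | 65 [473.3 247.9  93.5] [105  62  66] | 67 [473.4 246.5  94.3] [103  58  63] | 69 [473.5 245.2  94. ] [103  59  63] | 71 [473.6 243.8  94.8] [103  58  62] | 73 [473.7 242.5  94.5] [101  59  63] | 75 [473.8 241.3  92.3] [104  74  80] | 77 [nan nan nan] [107  95 101] | 79 [475.6 240.3  49. ] [121 117 128] | 81 [475.7 238.7  49.3] [124 122 131] | 83 [475.9 237.1  47.7] [121 119 129] | 85 [476.  235.4  49.5] [121 118 128] | 87 [476.1 233.8  48. ] [123 120 130] | 89 [476.2 232.1  49.6] [122 119 129] | 91 [476.3 230.5  47.9] [116 113 123] | 93 [476.4 228.8  49.2] [120 117 127] | 95 [476.5 227.2  49.4] [119 117 126] | 97 [476.6 225.5  49.1] [120 117 126] | 99 [476.8 223.8  48.2] [106 103 111] |
```

Run:
```python
from h import *
import pickle
np.set_printoptions(precision=1,suppress=True,linewidth=150)
im=pickle.load(open("w1.pkl","rb")); P=cloud(im)*1000; px=im["pixels"].astype(int)
g=(px[...,0]>px[...,2]+50)&(px[...,1]>px[...,2]+25)
for r in range(130,185):
    for c in range(230,295):
        if g[r,c]: print((r,c),P[r,c],px[r,c])
for c in (250,258,262,270):
  print("col",c)
  for r in range(180,275,4): print(r,P[r,c],px[r,c])
```

```text
(147, 240) [453.2 183.8  69. ] [129 106  72]
(148, 240) [453.3 182.9  68.5] [151 120  62]
(148, 280) [487.  184.8  69.3] [118  94  53]
(149, 239) [452.5 182.3  70.1] [166 143 114]
(149, 240) [453.4 182.3  69.9] [169 133  62]
(149, 241) [454.2 182.5  70.7] [148 123  90]
(149, 280) [487.  184.1  70. ] [132 105  59]
(150, 239) [452.5 181.3  69.7] [173 148 114]
(150, 240) [453.4 181.5  70.2] [187 145  64]
(150, 241) [454.2 181.4  69.5] [161 132  92]
(150, 280) [487.  183.4  70.8] [165 130  65]
(150, 281) [487.9 183.3  69.8] [165 138 102]
(151, 239) [452.6 180.5  69.6] [182 154 115]
(151, 240) [453.5 180.9  71.9] [210 162  70]
(151, 241) [454.3 180.9  71.7] [175 143  94]
(151, 280) [487.  182.7  71.3] [189 147  68]
(151, 281) [487.9 182.6  70.5] [172 140  94]
(152, 239) [452.6 179.7  70.3] [187 158 116]
(152, 240) [453.5 179.8  70.4] [221 172  72]
(152, 241) [454.3 179.9  70.5] [186 150  95]
(152, 280) [487.  181.8  71.5] [205 160  70]
(152, 281) [488.  181.7  70.7] [182 148  97]
(153, 239) [452.6 178.8  69.8] [183 155 116]
(153, 240) [453.5 179.1  71. ] [213 165  71]
(153, 241) [454.4 17
[... 6580 characters left out ...]
8  85.8] [144 140 149]
204 [480.8 140.6  86.6] [144 141 150]
208 [481.  137.2  87.1] [145 141 150]
212 [481.2 134.2  88.6] [144 141 150]
216 [481.2 132.   91.8] [144 140 150]
220 [481.4 128.5  92. ] [145 142 150]
224 [481.5 125.6  93.6] [144 137 146]
228 [481.6 123.4  96.6] [183  21  15]
232 [481.7 120.5  98.2] [188  21  17]
236 [481.9 117.2  98.9] [189  23  18]
240 [482.  114.3 100.2] [189  22  15]
244 [482.3 110.8 100.5] [191  22  16]
248 [482.4 107.7 101.6] [192  24  21]
252 [482.5 105.1 103.6] [191  23  18]
256 [482.8 101.5 103.6] [191  23  18]
260 [482.9  99.1 106. ] [193  24  18]
264 [483.1  95.7 106.5] [192  17  11]
268 [492.1  25.2   0.1] [78 74 72]
272 [492.5  19.7   0.3] [82 78 77]
```

Call:
move_arm:
  plan:
    - {"claw":36,"offset":[1,-30,15],"twist":[0,0,0]}
    - {"claw":36,"offset":[1,-62,32],"twist":[0,0,0]}
    - {"claw":36,"offset":[2,-94,50],"twist":[0,0,0]}
    - {"claw":36,"offset":[2,-94,50],"twist":[0,0,0]}
    - {"claw":36,"offset":[2,-94,50],"twist":[0,0,0]}

```text
clock: 5.08
position: [0.4677, 0.2432, 0.1504]
orientation: [1.0, 0.026, 0.0, 0.0]
ft_force: [-0.2, -0.3, 0.5]
finger_gap: 0.0365
```

Run:
```python
from h import *
import pickle
np.set_printoptions(precision=1,suppress=True,linewidth=150)
P=cloud(pickle.load(open("w1.pkl","rb")))*1000
q=P[60:145,285:352]; k=q[...,2]>54
print("ring",np.nanmin(q[k],0),np.nanmax(q[k],0))
s=bot.read_state(); print(s["clock"],s["position"]*1000,s["ft_force"],s["finger_gap"])
im=bot.get_image("wrist"); save(im,"w2"); pickle.dump(im,open("w2.pkl","wb"))
print(np.array(im["xyz"])*1000)
P=cloud(im)*1000
b=None
for c in (258,):
    pass
q=proj(im,[[.467,.2445,.095],[.466,.287,.082],[.466,.2755,.062]]); print(q)
```

```text
ring [491.6 190.9  54. ] [542.2 247.9  56.6]
5.075 [467.7 243.2 150.4] [-0.2 -0.3  0.5] 0.0365276573557672
[462.7 321.5 274.6]
[[257.5 218.3]
 [259.5 148.6]
 [258.4 159.6]]
```

View pics/w2.png

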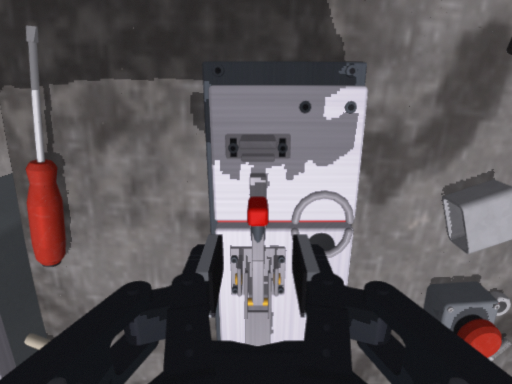

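Run:
```python
from h import *
import pickle
np.set_printoptions(precision=1,suppress=True,linewidth=150)
im=pickle.load(open("w2.pkl","rb"));P=cloud(im)*1000;px=im["pixels"]
for c in (254,259,264):
    print("col",c)
    for r in list(range(128,236,1)):
        print(r,P[r,c],px[r,c],end=" | " if r%2 else "\n")
print("row")
for r in (203,208,213):
  for c in range(240,276): print(c,P[r,c],px[r,c][0]) if px[r,c][0]>px[r,c][1]*1.5 else 0
save(im,"w2c",(110,240,200,330),5)
```

```text
col 254
128 [461.7 296.1  49.6] [129 126 136]
129 [461.8 295.4  49.3] [128 125 136] | 130 [461.8 294.6  49.4] [127 125 134]
131 [461.8 293.7  47.8] [128 125 135] | 132 [461.9 293.2  49.5] [127 124 135]
133 [461.9 292.4  48.9] [114 111 119] | 134 [462.  292.2  53. ] [86 84 90]
135 [462.  292.3  58.9] [70 68 73] | 136 [462.1 292.4  64.5] [69 67 72]
137 [462.1 292.3  68.9] [70 68 72] | 138 [462.2 292.1  72.4] [69 67 72]
139 [462.2 292.1  76.9] [70 68 73] | 140 [462.3 292.2  81.7] [71 69 74]
141 [462.3 291.6  81.5] [86 83 89] | 142 [462.3 291.   82.2] [93 91 98]
143 [462.4 290.6  83.2] [93 91 97] | 144 [462.4 290.2  84.5] [91 88 95]
145 [462.4 289.1  81.9] [92 88 95] | 146 [462.4 288.3  81.1] [90 88 94]
147 [462.5 288.1  83.3] [86 85 90] | 148 [462.5 281.7  51.3] [80 78 83]
149 [462.5 281.1  52.2] [85 83 88] | 150 [462.6 280.5  52.5] [89 86 93]
151 [462.6 279.4  50.8] [89 87 93] | 152 [462.6 278.7  51.2] [87 85 90]
153 [462.7 278.   51.5] [79 77 82] | 154 [462.7 278.1  55.4] [72 70 75]
155 [462.7 278.3  60.4] [72 70 75] | 156 [462.8 278.   62.3] [81 79 85]
157 [462.8 277.2  62.1] [92 89 
[... 11912 characters left out ...]
93. ] 122
264 [470.8 251.3  93.6] 119
265 [471.5 251.1  93.1] 112
266 [472.1 250.8  92.2] 101
267 [472.8 250.7  91.9] 109
247 [460.1 247.   93. ] 150
248 [460.8 247.7  94.7] 164
249 [461.4 247.9  94.9] 184
250 [462.1 248.2  95.6] 199
251 [462.7 248.   95.2] 213
252 [463.3 248.   95.1] 216
253 [464. 248.  95.] 217
254 [464.6 248.1  95.2] 217
255 [465.2 248.1  95. ] 217
256 [465.9 248.1  94.9] 217
257 [466.5 248.3  95.5] 217
258 [467.2 247.9  94.3] 217
259 [467.7 248.7  96.1] 217
260 [468.4 248.6  95.9] 218
261 [469.1 248.   94.3] 218
262 [nan nan nan] 218
263 [470.3 248.4  95.1] 217
264 [470.9 249.   96.6] 212
265 [471.6 248.5  95.2] 196
266 [472.2 248.5  95. ] 178
267 [472.8 248.4  94.7] 159
```

View pics/w2c.png

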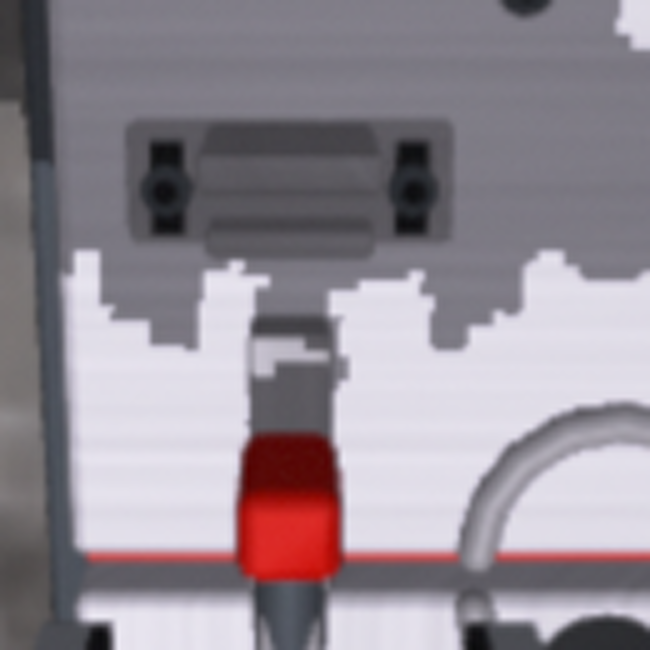

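Call:
move_arm:
  plan:
    - {"claw":36,"offset":[0,-1,25],"twist":[0,0,0]}
    - {"claw":36,"offset":[0,-1,45],"twist":[0,0,0]}
    - {"claw":36,"offset":[0,-1,57],"twist":[0,0,0]}
    - {"claw":36,"offset":[0,-1,62],"twist":[0,0,0]}
    - {"claw":36,"offset":[0,-1,62],"twist":[0,0,0]}
    - {"claw":10,"offset":[0,-1,62],"twist":[0,0,0]}
    - {"claw":10,"offset":[0,-1,62],"twist":[0,0,0]}
    - {"claw":10,"offset":[0,-1,62],"twist":[0,0,0]}
    - {"claw":10,"offset":[0,-1,62],"twist":[0,0,0]}
  squeeze: 25

```text
clock: 6.25
position: [0.468, 0.245, 0.0888]
orientation: [1.0, 0.026, 0.0, -0.0]
ft_force: [0.1, -1.0, 6.3]
finger_gap: 0.0129
```

Run:
```python
from h import *
import pickle
np.set_printoptions(precision=2,suppress=True,linewidth=150)
s=bot.read_state(); print(s["clock"],s["position"]*1000,s["ft_force"],s["moment"],s["finger_gap"])
im=bot.get_image("wrist"); save(im,"w3"); save(im,"w3c",(100,300,160,360),4); pickle.dump(im,open("w3.pkl","wb"))
```

```text
6.25 [468.02 245.03  88.83] [ 0.1  -0.98  6.26] [-0.13  0.03 -0.03] 0.012882877940210136
```

View pics/w3.png

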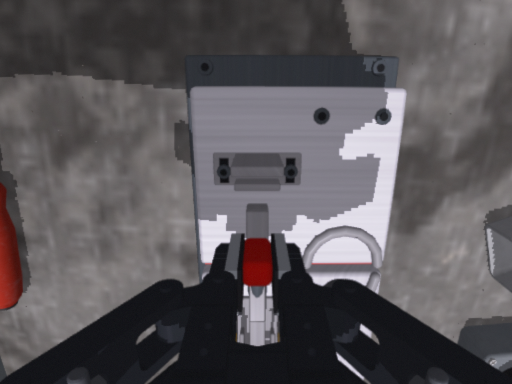

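```bash
cat > kin.py <<'E'
import numpy as np
PIV=np.array([180.7,66.]);P0=np.array([164.2,72.9]);T0=np.array([245.0,88.8]);L0=np.array([260.7,48.3])
def rot(f): c,s=np.cos(f),np.sin(f); return np.array([[c,-s],[s,c]])
def st(a,f):
    p=PIV+18*np.array([np.cos(np.radians(a)),np.sin(np.radians(a))]); r=rot(f)
    return p+r@(T0-P0), p+r@(L0-P0)
E
python3 - <<'E'
from kin import *
s0,_=st(157.4,0)
for a,f in [(157.4,0),(150,.03),(143,.06),(135,.09),(125,.12),(115,.12),(105,.12),(95,.12),(88,.12),(85,.12),(80,.12),(80,.06),(75,0),(70,-.03),(67,-.06)]:
    t,l=st(a,f); d=t-s0; print(a,f,"tool y %.1f z %.1f"%(-d[0],-d[1]),"lip",l.round(1))
E
```

```text
157.4 0 tool y -0.0 z -0.0 lip [260.6  48.3]
150 0.03 tool y -0.5 z -4.5 lip [262.3  53.3]
143 0.06 tool y -1.1 z -8.7 lip [264.1  58.1]
135 0.09 tool y -2.1 z -13.0 lip [266.3  62.9]
125 0.12 tool y -3.8 z -17.4 lip [269.1  67.9]
115 0.12 tool y -6.5 z -19.0 lip [271.8  69.4]
105 0.12 tool y -9.5 z -20.0 lip [274.8  70.5]
95 0.12 tool y -12.6 z -20.6 lip [277.9  71.1]
88 0.12 tool y -14.8 z -20.6 lip [280.1  71.1]
85 0.12 tool y -15.7 z -20.6 lip [281.   71.1]
80 0.12 tool y -17.3 z -20.4 lip [282.6  70.9]
80 0.06 tool y -18.6 z -15.6 lip [281.6  65. ]
75 0 tool y -21.3 z -10.5 lip [281.9  58.8]
70 -0.03 tool y -23.2 z -7.6 lip [282.6  55.4]
67 -0.06 tool y -24.5 z -4.8 lip [282.6  52.2]
```

Call:
move_arm:
  plan:
    - {"claw":10,"offset":[0,-0.5,-4.5],"twist":[0.03,0,0]}
    - {"claw":10,"offset":[0,-1,-9],"twist":[0.06,0,0]}
    - {"claw":10,"offset":[0,-2,-13],"twist":[0.09,0,0]}
    - {"claw":10,"offset":[0,-4,-17.5],"twist":[0.12,0,0]}
    - {"claw":10,"offset":[0,-6.5,-19],"twist":[0.12,0,0]}
    - {"claw":10,"offset":[0,-9.5,-20],"twist":[0.12,0,0]}
    - {"claw":10,"offset":[0,-12.5,-20.5],"twist":[0.12,0,0]}
    - {"claw":10,"offset":[0,-12.5,-20.5],"twist":[0.12,0,0]}
    - {"claw":10,"offset":[0,-12.5,-20.5],"twist":[0.12,0,0]}

```text
clock: 7.42
position: [0.4669, 0.2591, 0.1092]
orientation: [0.998, 0.027, -0.001, -0.061]
ft_force: [-0.5, 1.6, 3.5]
finger_gap: 0.0134
```

Run:
```python
from h import *
import pickle
np.set_printoptions(precision=2,suppress=True,linewidth=150)
s=bot.read_state(); print(s["clock"],s["position"]*1000,s["ft_force"],s["moment"],s["finger_gap"])
im=bot.get_image("wrist"); save(im,"w4"); save(im,"w4c",(130,290,180,330),5); pickle.dump(im,open("w4.pkl","wb"))
P=cloud(im)*1000
for c in (254,258,262):
    print("col",c)
    for r in range(145,240,1): print(r,P[r,c],im["pixels"][r,c],end=" | " if r%2 else "\n")
im=bot.get_image("side"); save(im,"s4c",(150,280,160,310),4)
```

```text
7.425 [466.87 259.12 109.22] [-0.55  1.6   3.55] [ 0.07 -0.02 -0.03] 0.013368179918167078
col 254
145 [461.05 313.19  48.27] [150 147 159] | 146 [461.08 312.56  48.21] [151 147 160]
147 [461.12 311.94  48.22] [154 150 162] | 148 [461.16 311.38  49.49] [156 152 164]
149 [461.19 310.7   48.45] [155 152 164] | 150 [461.22 310.09  48.72] [156 152 164]
151 [461.25 309.46  48.65] [154 151 162] | 152 [461.29 308.84  48.83] [153 150 162]
153 [461.31 308.12  47.55] [153 150 162] | 154 [461.36 307.64  49.66] [153 150 162]
155 [461.38 306.89  48.01] [154 150 163] | 156 [461.42 306.36  49.27] [155 151 164]
157 [461.46 305.77  49.78] [156 153 165] | 158 [461.49 305.    48.11] [156 153 165]
159 [461.52 304.32  47.54] [154 151 162] | 160 [461.55 303.71  47.87] [150 147 159]
161 [461.59 303.12  48.31] [152 148 160] | 162 [461.62 302.42  47.68] [153 149 161]
163 [461.66 301.86  48.47] [153 150 162] | 164 [461.69 301.16  47.91] [151 147 159]
165 [461.72 300.54  48.08] [147 143 155] | 166 [461.76 299.88  47.84] [146 143 155]
167 [461.79 299.28  48.2 ] [148 144 156] | 168 [461.83 298.72  48.9 ] [150 146
[... 10064 characters left out ...]
.74 274.15  86.46] [109 106 113] | 224 [467.8  273.37  85.71] [108 105 112]
225 [467.8  273.1   86.64] [109 106 112] | 226 [467.82 272.59  86.77] [108 105 112]
227 [467.81 272.45  88.07] [109 106 113] | 228 [467.87 271.62  87.2 ] [108 105 113]
229 [467.9  271.12  87.35] [109 106 113] | 230 [467.97 270.18  86.21] [109 106 114]
231 [467.99 269.77  86.65] [109 106 114] | 232 [468.06 268.9   85.73] [109 106 113]
233 [468.05 268.74  86.89] [109 106 113] | 234 [468.1  268.02  86.42] [109 106 114]
235 [468.13 267.46  86.42] [109 107 114] | 236 [468.2  266.49  85.27] [107 104 112]
237 [468.19 266.38  86.55] [96 85 91] | 238 [468.09 267.14  90.22] [99 44 46]
239 [468.06 267.11  91.67] [102  17  14] |
```

View pics/w4c.png

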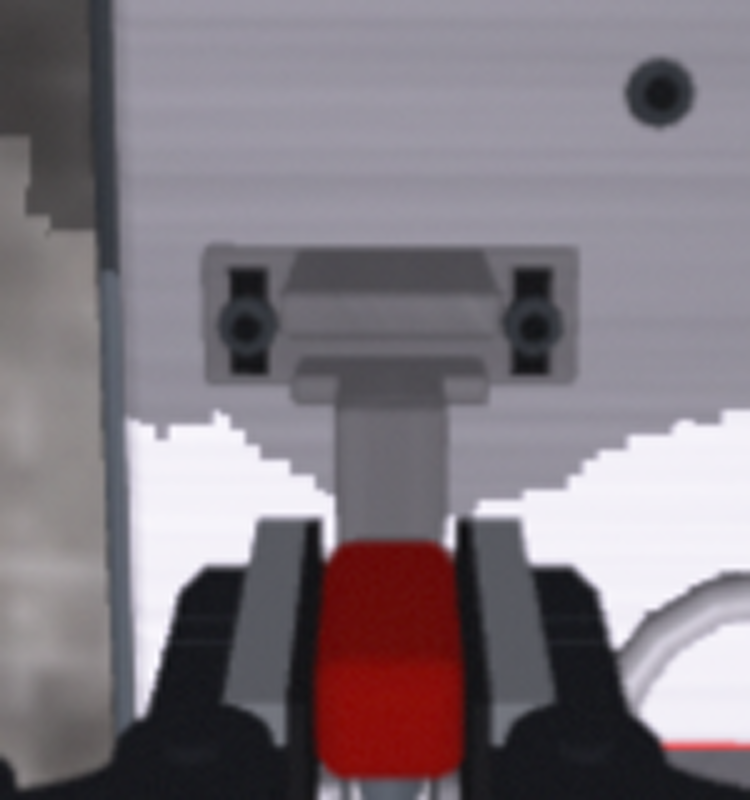

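View pics/s4c.png

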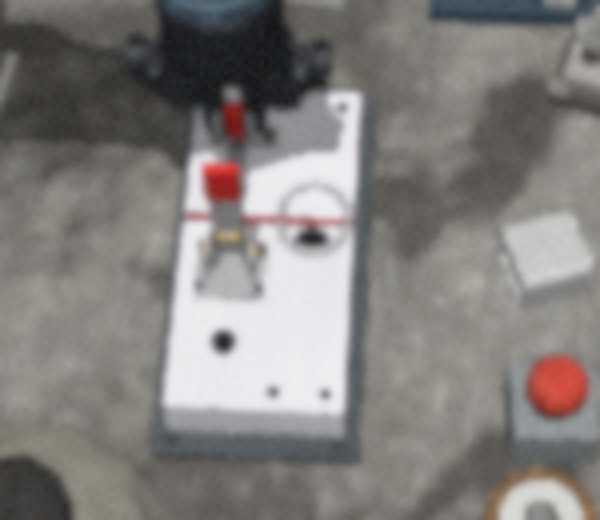

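Run:
```python
from kin import *
import kin
kin.L0=np.array([261.8,48.3])
from scipy.optimize import brentq
s0,_=st(95,.12)
for f in [.12,.09,.06,.03,0,-.02,-.04,-.06,-.08]:
    a=brentq(lambda a: st(a,f)[1][0]-282.6,40,140)
    t,l=st(a,f); d=t-s0
    # into tool axes now: tool pitched by .12
    c=rot(-.12)@d
    print(round(a,1),f,"twist %.2f tool y %.1f z %.1f"%(f-.12,-c[0],-c[1]),"lip",l.round(1))
```

```text
83.4 0.12 twist 0.00 tool y -3.6 z 0.5 lip [282.6  71.1]
82.1 0.09 twist -0.03 tool y -4.5 z 3.0 lip [282.6  68.1]
80.4 0.06 twist -0.06 tool y -5.3 z 5.6 lip [282.6  65. ]
78.4 0.03 twist -0.09 tool y -6.2 z 8.2 lip [282.6  62. ]
76.2 0 twist -0.12 tool y -7.1 z 10.9 lip [282.6  58.9]
74.5 -0.02 twist -0.14 tool y -7.7 z 12.8 lip [282.6  56.8]
72.7 -0.04 twist -0.16 tool y -8.3 z 14.6 lip [282.6  54.7]
70.7 -0.06 twist -0.18 tool y -8.9 z 16.6 lip [282.6  52.6]
68.6 -0.08 twist -0.20 tool y -9.5 z 18.5 lip [282.6  50.4]
```

Call:
move_arm:
  plan:
    - {"claw":10,"offset":[0,-2,0.3],"twist":[0,0,0]}
    - {"claw":10,"offset":[0,-3.6,0.5],"twist":[0,0,0]}
    - {"claw":10,"offset":[0,-4.5,3],"twist":[-0.03,0,0]}
    - {"claw":10,"offset":[0,-5.3,5.6],"twist":[-0.06,0,0]}
    - {"claw":10,"offset":[0,-5.3,5.6],"twist":[-0.06,0,0]}

```text
clock: 8.15
position: [0.4666, 0.2639, 0.1037]
orientation: [0.999, 0.027, -0.001, -0.03]
ft_force: [0.5, -0.2, 3.0]
finger_gap: 0.0135
```

Run:
```python
from h import *
import pickle
np.set_printoptions(precision=2,suppress=True,linewidth=150)
s=bot.read_state(); print(s["clock"],s["position"]*1000,s["ft_force"],s["moment"],s["finger_gap"])
im=bot.get_image("wrist"); save(im,"w5c",(130,290,180,330),5); pickle.dump(im,open("w5.pkl","wb"))
P=cloud(im)*1000
for c in (258,):
    for r in range(170,230,1): print(r,P[r,c],im["pixels"][r,c,0],end=" | " if r%3 else "\n")
```

```text
8.15 [466.59 263.86 103.72] [ 0.46 -0.16  2.98] [-0.19 -0.2  -0.05] 0.013509728013727448
170 [464.23 299.89  48.77] 141 | 171 [464.27 299.18  48.32] 143
172 [464.3  298.63  48.72] 144 | 173 [464.34 297.97  48.5 ] 147 | 174 [464.37 297.38  48.67] 148
175 [464.39 296.94  49.57] 149 | 176 [464.47 295.69  46.58] 150 | 177 [464.46 295.6   49.15] 149
178 [464.52 294.7   47.88] 147 | 179 [464.55 294.12  48.11] 146 | 180 [464.57 293.71  49.11] 147
181 [464.62 292.8   47.88] 149 | 182 [464.65 292.35  48.7 ] 142 | 183 [464.65 292.16  50.59] 107
184 [464.65 292.09  52.95] 82 | 185 [464.65 291.99  55.1 ] 79 | 186 [464.62 292.31  58.94] 80
187 [464.61 292.24  61.11] 79 | 188 [464.62 292.08  62.84] 79 | 189 [464.61 292.06  65.09] 79
190 [464.6  292.07  67.42] 79 | 191 [464.58 292.38  70.79] 79 | 192 [464.58 292.22  72.35] 80
193 [464.58 292.2   74.37] 79 | 194 [464.56 292.31  76.82] 78 | 195 [464.57 292.09  78.  ] 78
196 [464.56 292.14  80.12] 80 | 197 [464.55 292.23  82.36] 87 | 198 [464.57 291.87  82.95] 99
199 [464.59 291.45  83.35] 107 | 200 [464.65 290.5   81.9 ] 108 | 201 [464.68 289.85  81.
[... 206 characters left out ...]
65.02 284.1   75.37] 80 | 209 [465.04 283.75  76.02] 80 | 210 [465.02 283.91  78.23] 81
211 [465.02 283.9   79.9 ] 84 | 212 [465.05 283.32  79.81] 97 | 213 [465.08 282.84  80.04] 103
214 [465.1  282.46  80.52] 104 | 215 [465.14 281.66  79.81] 106 | 216 [465.19 280.87  79.15] 104
217 [465.19 280.74  80.38] 105 | 218 [465.21 280.45  81.12] 105 | 219 [465.26 279.45  79.89] 105
220 [465.29 278.94  80.03] 105 | 221 [465.3  278.71  80.91] 105 | 222 [465.36 277.75  79.84] 106
223 [465.35 277.83  81.56] 105 | 224 [465.41 276.87  80.5 ] 105 | 225 [465.45 276.18  80.16] 105
226 [465.5  275.3   79.36] 104 | 227 [465.5  275.24  80.67] 105 | 228 [465.52 274.86  81.13] 105
229 [465.55 274.22  80.95] 105 |
```

View pics/w5c.png

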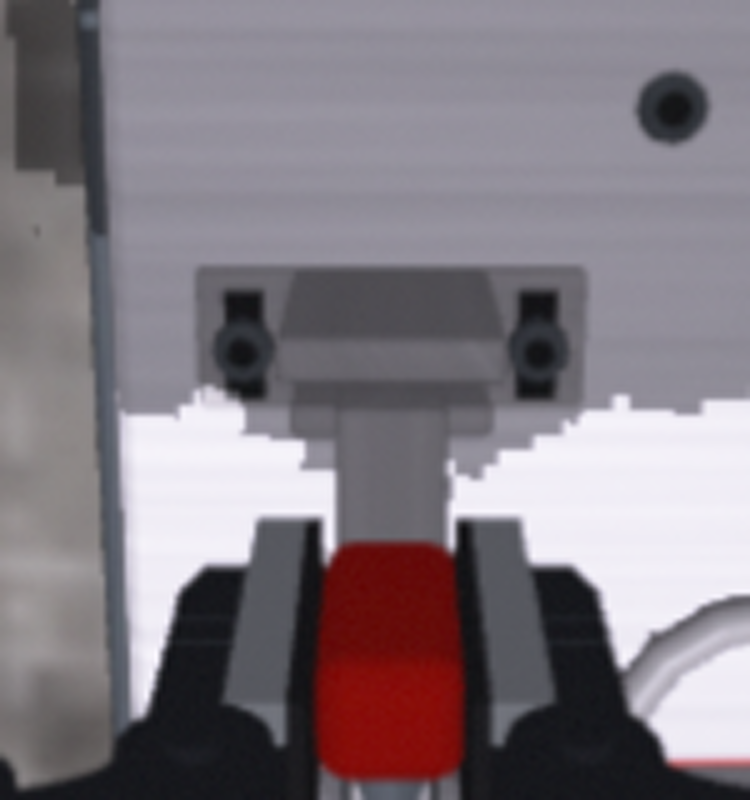

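Run:
```python
from kin import *
import kin
kin.L0=np.array([261.8,48.3])
from scipy.optimize import brentq
a0=brentq(lambda a: st(a,.06)[1][0]-282.6,40,140)
s0,_=st(a0,.06)
for f in [.06,.045,.03,.015,0,-.02,-.04,-.06,-.08]:
    a=brentq(lambda a: st(a,f)[1][0]-283.8,40,140)
    t,l=st(a,f); d=t-s0
    c=rot(-.06)@d
    print(round(a,1),f,"twist %.3f tool y %.1f z %.1f"%(f-.06,-c[0],-c[1]),"lip",l.round(1))
```

```text
76.5 0.06 twist 0.000 tool y -1.2 z 0.3 lip [283.8  64.8]
75.5 0.045 twist -0.015 tool y -1.7 z 1.6 lip [283.8  63.2]
74.5 0.03 twist -0.030 tool y -2.2 z 2.9 lip [283.8  61.7]
73.4 0.015 twist -0.045 tool y -2.7 z 4.3 lip [283.8  60.1]
72.2 0 twist -0.060 tool y -3.3 z 5.6 lip [283.8  58.5]
70.5 -0.02 twist -0.080 tool y -4.0 z 7.5 lip [283.8  56.4]
68.6 -0.04 twist -0.100 tool y -4.7 z 9.3 lip [283.8  54.3]
66.6 -0.06 twist -0.120 tool y -5.4 z 11.3 lip [283.8  52.1]
64.4 -0.08 twist -0.140 tool y -6.1 z 13.2 lip [283.8  49.9]
```

Call:
move_arm:
  plan:
    - {"claw":10,"offset":[0,-1.2,0.3],"twist":[0,0,0]}
    - {"claw":10,"offset":[0,-1.7,1.6],"twist":[-0.015,0,0]}
    - {"claw":10,"offset":[0,-2.2,2.9],"twist":[-0.03,0,0]}
    - {"claw":10,"offset":[0,-2.7,4.3],"twist":[-0.045,0,0]}
    - {"claw":10,"offset":[0,-3.3,5.6],"twist":[-0.06,0,0]}

```text
clock: 8.82
position: [0.4664, 0.2671, 0.0984]
orientation: [1.0, 0.027, 0.0, 0.0]
ft_force: [1.3, -1.2, 2.5]
finger_gap: 0.0131
```

Run:
```python
from h import *
import pickle
np.set_printoptions(precision=2,suppress=True,linewidth=150)
s=bot.read_state(); print(s["clock"],s["position"]*1000,s["ft_force"],s["moment"],s["finger_gap"])
im=bot.get_image("wrist"); save(im,"w6c",(130,290,180,330),5); pickle.dump(im,open("w6.pkl","wb"))
P=cloud(im)*1000
for c in (258,):
    for r in range(185,230,1): print(r,P[r,c],im["pixels"][r,c,0],end=" | " if r%3 else "\n")
```

```text
8.825 [466.36 267.13  98.37] [ 1.33 -1.17  2.48] [-0.41 -0.33  0.11] 0.01306834997997675
185 [464.62 292.22  48.12] 139 | 186 [464.62 292.26  50.28] 111
187 [464.61 292.33  52.47] 86 | 188 [464.61 292.19  53.96] 78 | 189 [464.61 292.07  55.49] 79
190 [464.61 292.06  57.33] 78 | 191 [464.62 291.79  58.33] 79 | 192 [464.57 292.43  62.06] 79
193 [464.58 292.23  63.21] 79 | 194 [464.58 292.11  64.57] 79 | 195 [464.56 292.36  66.99] 79
196 [464.56 292.35  68.61] 78 | 197 [464.59 291.74  68.49] 79 | 198 [464.54 292.5   72.26] 79
199 [464.57 291.99  72.37] 79 | 200 [464.55 292.16  74.39] 79 | 201 [464.53 292.51  76.86] 79
202 [464.55 292.07  77.13] 79 | 203 [464.54 292.22  78.99] 79 | 204 [464.54 292.18  80.32] 80
205 [464.54 292.11  81.51] 83 | 206 [464.56 291.63  81.64] 95 | 207 [464.59 291.16  81.8 ] 101
208 [464.61 290.74  82.07] 103 | 209 [464.64 290.26  82.2 ] 103 | 210 [464.66 289.78  82.33] 103
211 [464.67 289.54  83.04] 103 | 212 [464.71 288.93  82.85] 103 | 213 [464.74 288.34  82.69] 102
214 [464.78 287.61  82.22] 96 | 215 [465.04 283.41  73.41] 99 | 216 [465.05 283.14  74.13] 102
217 [465.09 282.36  73.63] 102 | 218 [465.15 281.43  72.78] 102 | 219 [465.11 281.92  75.26] 101
220 [nan nan nan] 102 | 221 [465.21 280.2   73.93] 102 | 222 [465.26 279.33  73.29] 102
223 [465.26 279.21  74.29] 103 | 224 [465.3  278.58  74.18] 102 | 225 [465.35 277.6   73.3 ] 103
226 [465.34 277.82  75.05] 102 | 227 [465.4  276.66  73.81] 103 | 228 [465.44 276.03  73.71] 102
229 [465.44 275.9   74.67] 102 |
```

View pics/w6c.png

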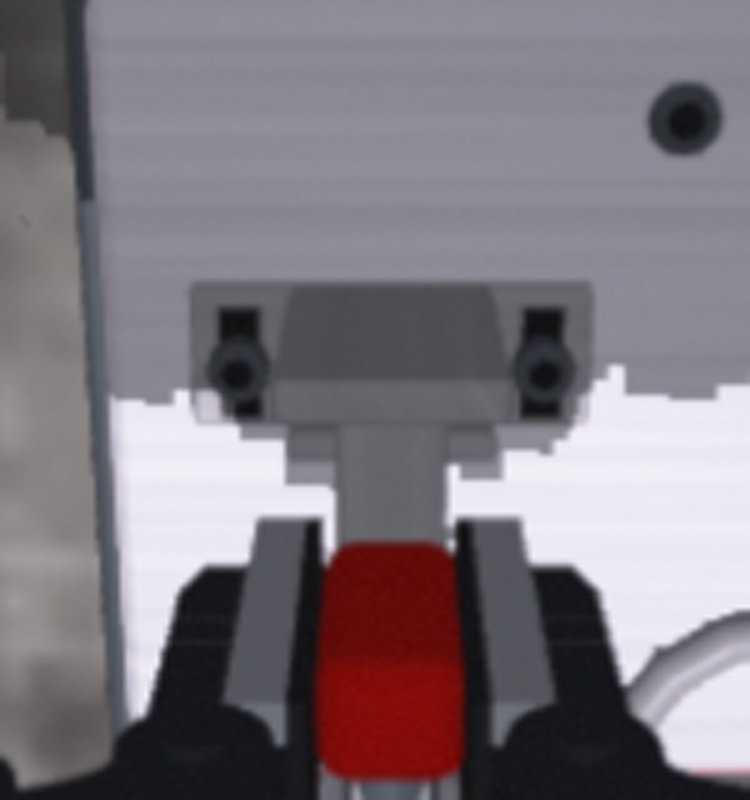

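Call:
move_arm:
  plan:
    - {"claw":10,"offset":[0,-0.4,1],"twist":[-0.01,0,0]}
    - {"claw":10,"offset":[0,-0.8,2],"twist":[-0.02,0,0]}
    - {"claw":10,"offset":[0,-1.2,3],"twist":[-0.03,0,0]}
    - {"claw":10,"offset":[0,-1.6,4],"twist":[-0.04,0,0]}

```text
clock: 9.38
position: [0.4663, 0.2685, 0.0945]
orientation: [0.999, 0.026, 0.001, 0.02]
ft_force: [1.3, -0.9, 2.4]
finger_gap: 0.0131
```

Run:
```python
from h import *
import pickle
np.set_printoptions(precision=2,suppress=True,linewidth=150)
s=bot.read_state(); print(s["clock"],s["position"]*1000,s["ft_force"],s["moment"],s["finger_gap"])
im=bot.get_image("wrist"); save(im,"w7c",(130,290,180,330),5); pickle.dump(im,open("w7.pkl","wb"))
P=cloud(im)*1000
for r in range(214,236,2): print(r,P[r,258],P[r,254])
```

```text
9.375 [466.33 268.46  94.5 ] [ 1.28 -0.94  2.42] [-0.4  -0.26  0.07] 0.013065226429463346
214 [464.68 290.3   81.93] [462.74 290.74  83.11]
216 [464.74 289.21  81.84] [462.8  289.49  82.68]
218 [464.75 288.89  83.41] [462.84 288.91  83.66]
220 [465.18 281.59  70.5 ] [463.09 281.1   69.72]
222 [465.25 280.33  70.3 ] [463.17 279.41  68.67]
224 [465.34 278.72  69.43] [463.22 278.44  69.09]
226 [465.4  277.56  69.47] [463.27 277.45  69.48]
228 [465.46 276.54  69.81] [463.32 276.67  70.27]
230 [465.5  275.75  70.58] [463.38 275.46  70.24]
232 [465.58 274.26  70.02] [463.43 274.53  70.74]
234 [465.65 273.    69.92] [463.5  273.13  70.37]
```

Call:
move_arm:
  plan:
    - {"claw":10,"offset":[0,-0.2,0.7],"twist":[-0.008,0,0]}
    - {"claw":10,"offset":[0,-0.4,1.4],"twist":[-0.016,0,0]}
    - {"claw":10,"offset":[0,-0.4,1.4],"twist":[-0.016,0,0]}

```text
clock: 9.8
position: [0.4663, 0.269, 0.0932]
orientation: [0.999, 0.027, 0.001, 0.028]
ft_force: [0.3, 0.7, 5.3]
finger_gap: 0.0132
```

Run:
```python
from h import *
import pickle
np.set_printoptions(precision=2,suppress=True,linewidth=150)
s=bot.read_state(); print(s["clock"],s["position"]*1000,s["ft_force"],s["moment"],s["finger_gap"])
im=bot.get_image("wrist"); save(im,"w8c",(130,290,180,330),5); pickle.dump(im,open("w8.pkl","wb"))
P=cloud(im)*1000
for r in range(214,238,2): print(r,P[r,258],P[r,254])
```

```text
9.8 [466.29 269.04  93.18] [0.3  0.71 5.29] [-0.2  -0.15  0.05] 0.013207443315671514
214 [464.61 291.56  82.11] [462.7  291.83  82.88]
216 [464.66 290.63  82.34] [462.75 290.97  83.25]
218 [464.72 289.54  82.28] [462.81 289.68  82.75]
220 [464.76 288.71  82.72] [462.85 289.09  83.68]
222 [465.27 280.12  67.98] [463.15 279.97  67.91]
224 [465.35 278.76  67.65] [463.22 278.49  67.37]
226 [465.37 278.33  69.11] [463.25 278.18  69.04]
228 [465.47 276.54  68.  ] [463.31 277.03  69.12]
230 [465.53 275.35  68.03] [463.39 275.29  68.12]
232 [465.57 274.59  68.85] [463.43 274.61  69.1 ]
234 [465.62 273.72  69.46] [463.48 273.89  69.97]
236 [465.7  272.28  69.08] [463.55 272.26  69.24]
```

View pics/w8c.png

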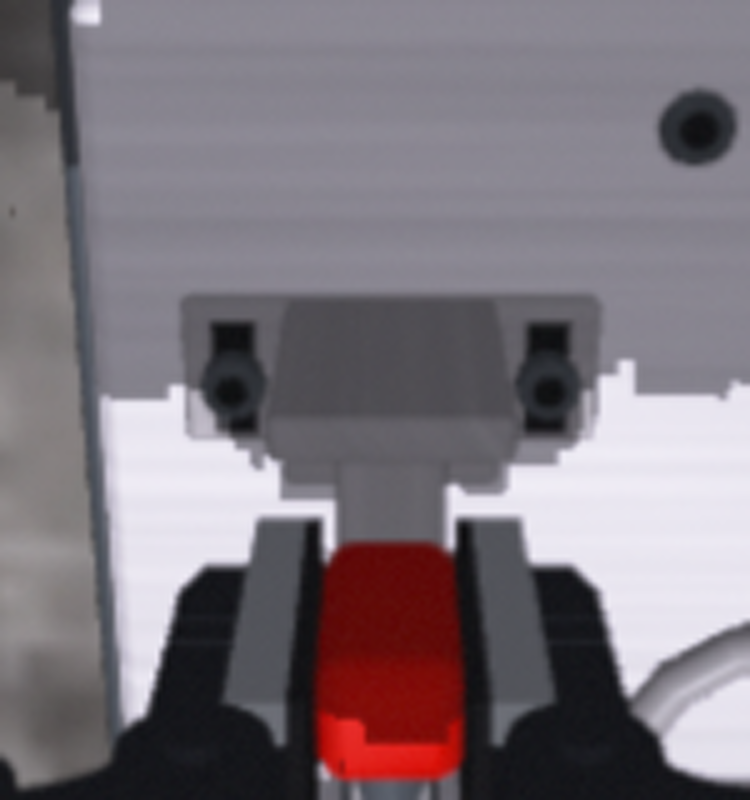

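Call:
move_arm:
  plan:
    - {"claw":20,"offset":[0,0,0],"twist":[0,0,0]}
    - {"claw":30,"offset":[0,0,0],"twist":[0,0,0]}
    - {"claw":40,"offset":[0,0,0],"twist":[0,0,0]}
    - {"claw":40,"offset":[0,0,0],"twist":[0,0,0]}
    - {"claw":40,"offset":[0,0,-20],"twist":[0,0,0]}
    - {"claw":40,"offset":[0,0,-50],"twist":[0,0,0]}
    - {"claw":40,"offset":[0,-10,-90],"twist":[0,0,0]}
    - {"claw":40,"offset":[0,-10,-90],"twist":[0,0,0]}

```text
clock: 10.85
position: [0.467, 0.286, 0.1851]
orientation: [0.999, 0.027, 0.003, 0.026]
ft_force: [0.7, 0.3, 0.2]
finger_gap: 0.04
```

Run:
```python
from h import *
import pickle
np.set_printoptions(precision=2,suppress=True,linewidth=150)
s=bot.read_state(); print(s["clock"],s["position"]*1000,s["orientation"],s["ft_force"],s["finger_gap"])
im=bot.get_image("wrist"); save(im,"w9"); pickle.dump(im,open("w9.pkl","wb"))
im=bot.get_image("side"); save(im,"s9c",(150,280,160,310),4);pickle.dump(im,open("s9.pkl","wb"))
```

```text
10.85 [466.99 285.97 185.09] [1.   0.03 0.   0.03] [0.74 0.32 0.24] 0.0400137894926464
```

View pics/w9.png

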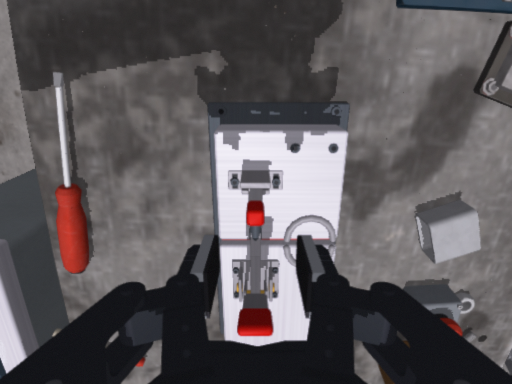

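View pics/s9c.png

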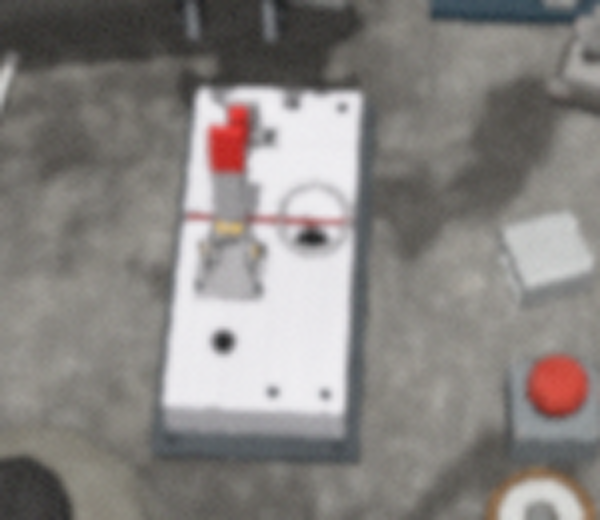

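Run:
```python
from h import *
import pickle
np.set_printoptions(precision=1,suppress=True,linewidth=150)
im=pickle.load(open("w9.pkl","rb")); P=cloud(im)*1000
for r in range(165,340,3): print(r,P[r,255],im["pixels"][r,255])
im=pickle.load(open("s9.pkl","rb")); P=cloud(im)*1000
hsv=cv2.cvtColor(im["pixels"],cv2.COLOR_RGB2HSV)
red=((hsv[...,0]<8)|(hsv[...,0]>172))&(hsv[...,1]>150)&(P[...,0]>440)&(P[...,0]<500)&(P[...,1]>50)&(P[...,1]<300)
for r in range(175,200):
  m=red[r]
  if m.any(): print(r,np.where(m)[0][[0,-1]],P[r][m][len(P[r][m])//2])
```

```text
165 [464.3 296.5  49.9] [133 129 140]
168 [464.4 293.5  48.8] [131 128 138]
171 [464.5 292.3  53.9] [77 74 80]
174 [464.5 292.3  62.2] [75 73 79]
177 [464.5 292.1  69.6] [75 72 79]
180 [464.5 292.6  78.5] [76 73 78]
183 [464.6 291.6  82.7] [159 155 166]
186 [464.7 289.3  83.3] [192 186 199]
189 [465.1 281.3  68.5] [93 91 98]
192 [465.3 278.   66.9] [94 92 99]
195 [465.4 276.5  69.9] [95 93 99]
198 [465.5 273.3  68.8] [95 93 99]
201 [465.6 273.   74.5] [90 22 23]
204 [465.5 274.4  83.9] [92  8  8]
207 [465.5 274.8  90.6] [93 11  8]
210 [465.5 275.4  97.2] [120  10   6]
213 [465.5 274.1  99.9] [195  28  25]
216 [465.7 271.8 100.2] [223  42  36]
219 [465.8 269.3 100.1] [225  43  40]
222 [465.9 267.2 101. ] [224  38  34]
225 [466.1 263.9  99.3] [173  41  44]
228 [466.8 248.9  75.8] [ 90  97 108]
231 [466.9 246.4  76.5] [ 89  95 105]
234 [467.1 243.4  76.4] [ 90  94 106]
237 [467.3 240.4  76.2] [ 87  92 103]
240 [467.4 238.2  77.4] [66 67 73]
243 [467.5 235.2  77.3] [100  98 105]
246 [467.6 233.   78.6] [101  98 106]
249 [467.8 230.1  78.7] [ 99  98 105]
252 [467.9 228.2  80.4] [101  98 1
[... 870 characters left out ...]

327 [468.6 218.2 154.1] [134  12   9]
330 [468.6 216.6 155. ] [186  24  17]
333 [468.7 215.3 156.3] [221  39  35]
336 [474.6  97.7  47.8] [213 170 182]
339 [474.8  93.8  48.5] [216 211 224]
177 [218 220] [466.6 269.2 100.5]
178 [218 221] [469.8 265.2 101.8]
179 [218 221] [469.9 263.5  99.6]
180 [218 221] [469.9 262.3  96.8]
181 [217 221] [476.9 215.9 157.1]
182 [215 221] [474.3 215.3 153.3]
183 [213 221] [472.  212.8 152.2]
184 [213 221] [471.9 212.4 148.4]
185 [213 220] [472.2 209.9 147.7]
186 [213 220] [472.6 206.8 147.8]
187 [213 220] [472.3 207.1 143.1]
188 [213 220] [472.7 204.  143.2]
189 [213 220] [472.1 205.3 136.9]
190 [213 220] [472.7 201.8 137.5]
191 [214 219] [472.1 203.2 131. ]
```

Call:
move_arm:
  plan:
    - {"claw":20,"offset":[-1,15,1],"twist":[0.02,0,0]}
    - {"claw":0,"offset":[-2,33,2],"twist":[0.04,0,0]}
    - {"claw":0,"offset":[-2,48.6,8],"twist":[0.055,0,0]}
    - {"claw":0,"offset":[-2,48.6,20],"twist":[0.055,0,0]}
    - {"claw":0,"offset":[-2,48.6,27.8],"twist":[0.055,0,0]}
    - {"claw":0,"offset":[-2,48.6,27.8],"twist":[0.055,0,0]}
    - {"claw":0,"offset":[-2,48.6,27.8],"twist":[0.055,0,0]}

```text
clock: 11.82
position: [0.4661, 0.2344, 0.1572]
orientation: [1.0, 0.027, 0.0, 0.001]
ft_force: [0.0, 0.2, -0.0]
finger_gap: -0.0
```

Run:
```python
from h import *
import pickle
np.set_printoptions(precision=2,suppress=True,linewidth=150)
s=bot.read_state(); print(s["clock"],s["position"]*1000,s["orientation"],s["ft_force"],s["finger_gap"])
im=bot.get_image("wrist"); save(im,"w10"); pickle.dump(im,open("w10.pkl","wb"))
im=bot.get_image("scene"); save(im,"sc10c",(150,300,150,300),4)
```

```text
11.825 [466.09 234.42 157.23] [1.   0.03 0.   0.  ] [ 0.05  0.16 -0.03] -4.80173739297017e-05
```

View pics/w10.png

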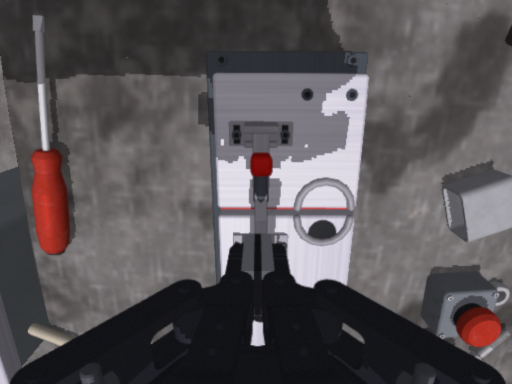

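View pics/sc10c.png

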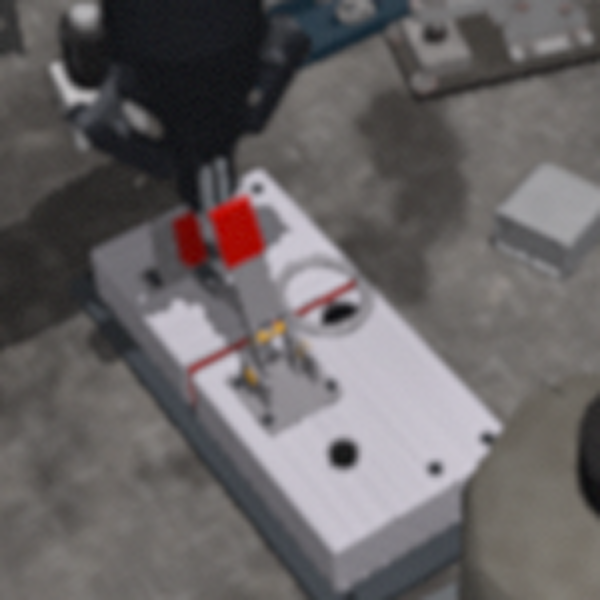

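Run:
```python
import numpy as np
P=np.array([180.7,66.]); T=np.array([234.4,157.2])
for a in [78,84,90,96,102,108,114,120,126,132,138,144,150,156,162,168,174,178,182,186]:
    r=82+ (a-90)/96*8 if a>90 else 82
    A=np.radians(a); d=np.array([np.cos(A),np.sin(A)]);n=np.array([np.sin(A),-np.cos(A)])
    c=P+r*d+4*n
    if a<90: c=P+96*d+4*n; c[1]=P[1]+82*np.sin(A)
    t=c+[11,19]; e=t-T
    print(a,"tool y %.1f z %.1f"%(-e[0],-e[1]),"TCP",t.round(1))
```

```text
78 tool y 18.8 z -8.0 TCP [215.6 165.2]
84 tool y 28.7 z -9.4 TCP [205.7 166.6]
90 tool y 38.7 z -9.8 TCP [195.7 167. ]
96 tool y 47.3 z -10.3 TCP [187.1 167.5]
102 tool y 56.0 z -9.8 TCP [178.4 167. ]
108 tool y 64.7 z -8.4 TCP [169.7 165.6]
114 tool y 73.2 z -6.2 TCP [161.2 163.4]
120 tool y 81.5 z -3.0 TCP [152.9 160.2]
126 tool y 89.4 z 1.1 TCP [145.  156.1]
132 tool y 96.9 z 6.0 TCP [137.5 151.2]
138 tool y 103.9 z 11.7 TCP [130.5 145.5]
144 tool y 110.3 z 18.1 TCP [124.1 139.1]
150 tool y 116.0 z 25.2 TCP [118.4 132. ]
156 tool y 121.0 z 33.0 TCP [113.4 124.2]
162 tool y 125.2 z 41.2 TCP [109.2 116. ]
168 tool y 128.4 z 49.9 TCP [106.  107.3]
174 tool y 130.8 z 58.9 TCP [103.6  98.3]
178 tool y 131.8 z 65.1 TCP [102.6  92.1]
182 tool y 132.5 z 71.3 TCP [101.9  85.9]
186 tool y 132.6 z 77.6 TCP [101.8  79.6]
```

Call:
move_arm:
  plan:
    - {"claw":0,"offset":[0,9,-4],"twist":[0,0,0]}
    - {"claw":0,"offset":[0,19,-8],"twist":[0,0,0]}
    - {"claw":0,"offset":[0,29,-9.5],"twist":[0,0,0]}
    - {"claw":0,"offset":[0,39,-10],"twist":[0,0,0]}
    - {"claw":0,"offset":[0,47.5,-10.3],"twist":[0,0,0]}
    - {"claw":0,"offset":[0,56,-9.8],"twist":[0,0,0]}
    - {"claw":0,"offset":[0,65,-8.4],"twist":[0,0,0]}
    - {"claw":0,"offset":[0,73,-6.2],"twist":[0,0,0]}
    - {"claw":0,"offset":[0,81.5,-3],"twist":[0,0,0]}
    - {"claw":0,"offset":[0,81.5,-3],"twist":[0,0,0]}

```text
clock: 13.18
position: [0.4703, 0.1513, 0.1601]
orientation: [1.0, 0.026, -0.0, 0.001]
ft_force: [-1.3, 0.7, -0.0]
finger_gap: 0.0003
```

Run:
```python
from h import *
import pickle
np.set_printoptions(precision=1,suppress=True,linewidth=150)
s=bot.read_state(); print(s["clock"],s["position"]*1000,s["orientation"],s["ft_force"],s["finger_gap"])
im=bot.get_image("wrist"); save(im,"w11"); pickle.dump(im,open("w11.pkl","wb"))
im=bot.get_image("scene"); save(im,"sc11c",(150,300,150,300),4)
```

```text
13.175 [470.3 151.3 160.1] [ 1.  0. -0.  0.] [-1.3  0.7 -0. ] 0.00029426224390860175
```

View pics/w11.png

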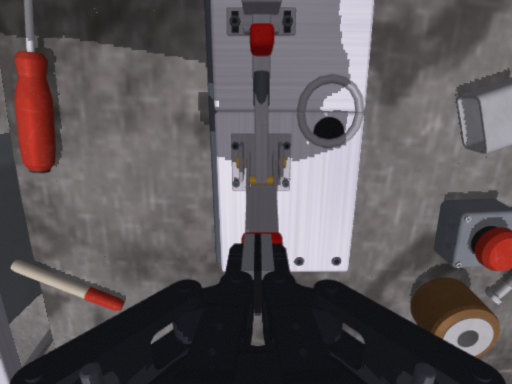

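View pics/sc11c.png

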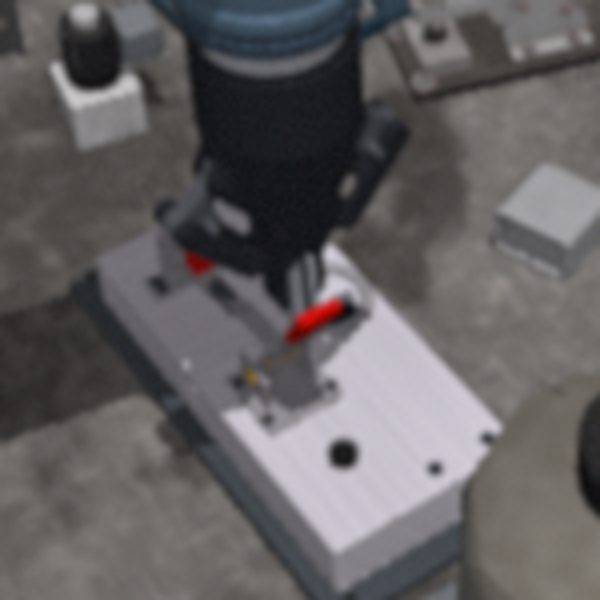

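Call:
move_arm:
  plan:
    - {"claw":0,"offset":[0,8,4],"twist":[0,0,0]}
    - {"claw":0,"offset":[0,15.5,9],"twist":[0,0,0]}
    - {"claw":0,"offset":[0,22.5,14.7],"twist":[0,0,0]}
    - {"claw":0,"offset":[0,29,21],"twist":[0,0,0]}
    - {"claw":0,"offset":[0,34.5,28],"twist":[0,0,0]}
    - {"claw":0,"offset":[0,39.5,36],"twist":[0,0,0]}
    - {"claw":0,"offset":[0,43.7,44],"twist":[0,0,0]}
    - {"claw":0,"offset":[0,45.5,48.5],"twist":[0,0,0]}

```text
clock: 14.28
position: [0.4727, 0.1062, 0.1113]
orientation: [1.0, 0.026, -0.0, 0.001]
ft_force: [-0.6, 0.1, 0.6]
finger_gap: 0.0001
```

Run:
```python
from h import *
import pickle
np.set_printoptions(precision=1,suppress=True,linewidth=150)
s=bot.read_state(); print(s["clock"],s["position"]*1000,s["orientation"],s["ft_force"],s["finger_gap"])
im=bot.get_image("wrist"); save(im,"w12"); pickle.dump(im,open("w12.pkl","wb"))
im=bot.get_image("scene"); save(im,"sc12c",(150,300,150,300),4)
```

```text
14.275 [472.7 106.2 111.3] [ 1.  0. -0.  0.] [-0.6  0.1  0.6] 0.0001041469366719381
```

View pics/w12.png

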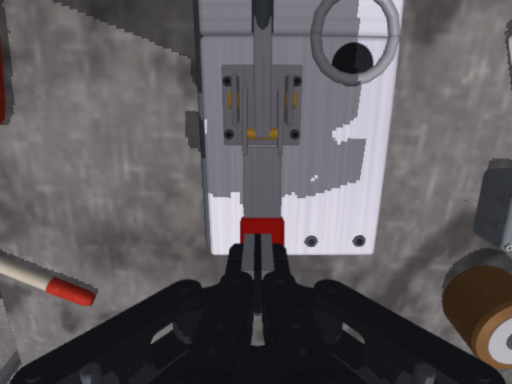

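View pics/sc12c.png

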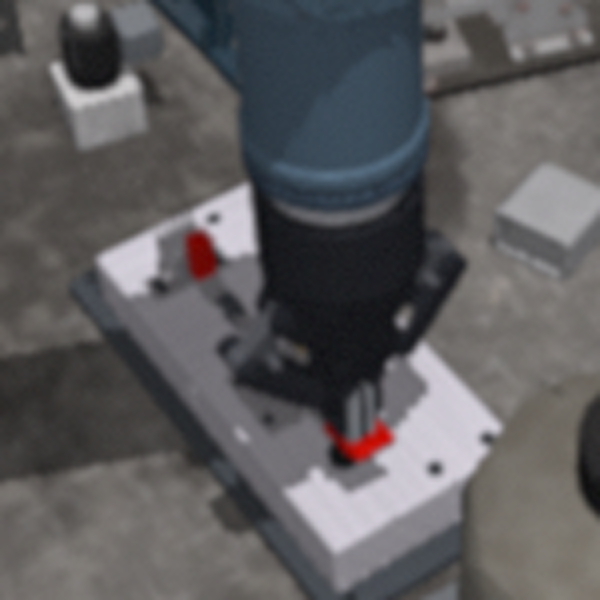

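Call:
move_arm:
  plan:
    - {"claw":0,"offset":[0,1,4],"twist":[0,0,0]}
    - {"claw":0,"offset":[0,1.5,8],"twist":[0,0,0]}
    - {"claw":0,"offset":[0,2.5,12],"twist":[0,0,0]}
    - {"claw":0,"offset":[0,3,16],"twist":[0,0,0]}
    - {"claw":0,"offset":[0,3.5,20],"twist":[0,0,0]}
    - {"claw":0,"offset":[0,4,24],"twist":[0,0,0]}

```text
clock: 15.12
position: [0.473, 0.1029, 0.0877]
orientation: [1.0, 0.027, -0.0, 0.001]
ft_force: [0.0, 0.2, 0.3]
finger_gap: 0.0002
```

Run:
```python
from h import *
import pickle
np.set_printoptions(precision=1,suppress=True,linewidth=150)
s=bot.read_state(); print(s["clock"],s["position"]*1000,s["orientation"],s["ft_force"],s["moment"])
im=bot.get_image("wrist"); save(im,"w13"); pickle.dump(im,open("w13.pkl","wb"))
P=cloud(im)*1000
for r in range(100,235,6): print(r,P[r,262],im["pixels"][r,262])
im=bot.get_image("scene"); save(im,"sc13c",(150,300,150,300),4)
```

```text
15.125 [473.  102.9  87.7] [ 1.  0. -0.  0.] [0.  0.2 0.3] [-0.  0.  0.]
100 [470.3 177.7  69.3] [88 86 92]
106 [470.4 175.1  68.1] [87 85 91]
112 [470.6 172.5  69.1] [86 84 91]
118 [470.8 169.7  67.8] [86 84 90]
124 [470.9 166.9  67.4] [87 85 91]
130 [471.1 164.2  67.7] [87 85 91]
136 [471.3 161.2  66.6] [82 79 83]
142 [471.8 156.2  52.7] [84 81 88]
148 [471.6 155.6  67.1] [81 79 84]
154 [471.8 152.4  65.5] [85 84 89]
160 [471.9 149.7  66.7] [84 82 87]
166 [472.2 146.3  64.9] [85 83 89]
172 [472.3 143.4  65.5] [85 83 89]
178 [472.5 140.1  65. ] [84 81 89]
184 [472.7 136.8  64.3] [84 81 87]
190 [472.9 133.5  63.8] [84 82 88]
196 [473.1 130.2  63.7] [84 83 88]
202 [473.3 127.3  64.8] [84 83 88]
208 [473.6 123.1  62.5] [84 82 88]
214 [473.8 119.8  62.5] [85 83 89]
220 [473.9 117.   64.1] [114  11  11]
226 [474.1 113.2  63.3] [112   7   6]
232 [474.3 109.6  63. ] [110  12  11]
```

View pics/w13.png

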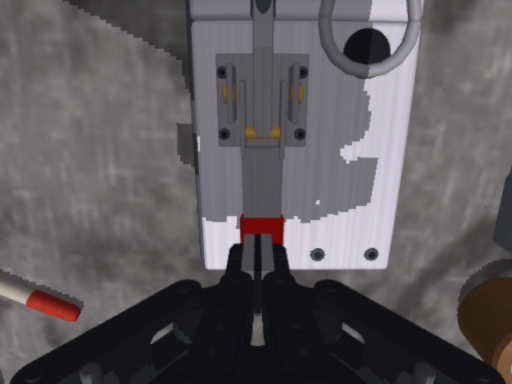

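View pics/sc13c.png

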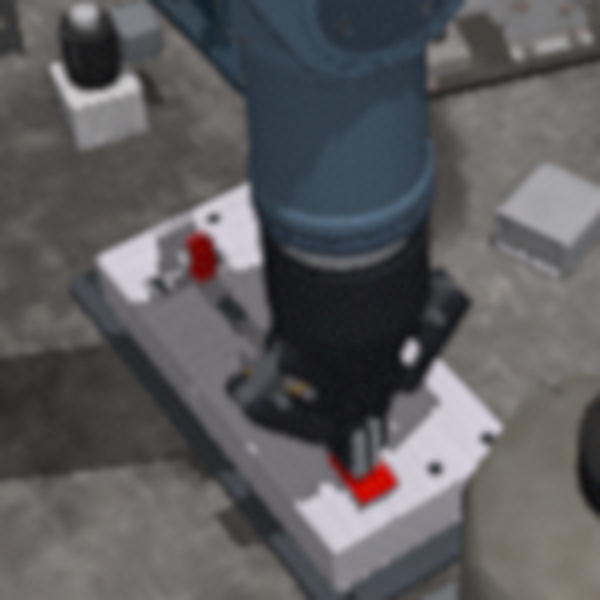

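Call:
move_arm:
  plan:
    - {"claw":0,"offset":[0,0,-20],"twist":[0,0,0]}
    - {"claw":0,"offset":[0,0,-60],"twist":[0,0,0]}
    - {"claw":0,"offset":[0,-20,-100],"twist":[0,0,0]}
    - {"claw":0,"offset":[0,-60,-125],"twist":[0,0,0]}
    - {"claw":0,"offset":[0,-80,-125],"twist":[0,0,0]}
    - {"claw":0,"offset":[0,-80,-125],"twist":[0,0,0]}

```text
clock: 15.98
position: [0.4685, 0.1846, 0.2131]
orientation: [1.0, 0.028, 0.0, 0.0]
ft_force: [1.0, -1.3, 0.7]
finger_gap: -0.0002
```

Run:
```python
from h import *
import pickle
np.set_printoptions(precision=1,suppress=True,linewidth=150)
s=bot.read_state(); print(s["clock"],s["position"]*1000,s["orientation"],s["ft_force"],s["moment"])
im=bot.get_image("wrist"); save(im,"w14"); save(im,"w14c",(60,330,170,370),3); pickle.dump(im,open("w14.pkl","wb"))
P=cloud(im)*1000
for c in (256,261):
  for r in range(70,330,3): print(r,P[r,c],im["pixels"][r,c],end=" | " if r%2 else "\n")
```

```text
15.975 [468.5 184.6 213.1] [1. 0. 0. 0.] [ 1.  -1.3  0.7] [-0.1 -0.  -0.1]
70 [461.2 281.   57.2] [62 59 64]
73 [461.3 278.9  50.8] [94 92 99] | 76 [461.5 275.5  69.5] [87 85 90]
79 [461.7 273.1  69.2] [92 90 95] | 82 [461.8 270.8  68.4] [92 89 96]
85 [461.9 268.4  69.5] [91 89 96] | 88 [462.1 266.   68.2] [91 89 94]
91 [462.2 263.5  67.4] [91 89 95] | 94 [462.4 261.2  78. ] [91 20 23]
97 [462.6 259.1  96. ] [108   8   2] | 100 [462.7 256.9  96.8] [116  13   8]
103 [462.8 254.7  97.8] [116   9   9] | 106 [462.9 252.5  97.2] [115  11  10]
109 [463.  250.2  97. ] [112  12   9] | 112 [463.2 247.9  96.1] [93 19 20]
115 [463.3 243.7  67.7] [90 87 93] | 118 [463.5 241.   65.4] [87 86 91]
121 [463.6 238.4  65.1] [88 86 92] | 124 [463.8 234.1  47.9] [88 87 94]
127 [463.9 233.5  68.3] [37 39 44] | 130 [464.  230.8  67. ] [36 38 43]
133 [464.2 228.1  67. ] [35 38 42] | 136 [464.3 225.6  67.8] [36 39 44]
139 [464.5 222.9  67.3] [38 40 44] | 142 [464.6 220.3  67.5] [50 51 57]
145 [464.8 217.6  67.4] [75 74 80] | 148 [464.9 214.9  67.3] [84 82 89]
151 [465.1 212.5  68.7] [92 90 97] | 154 [465.2 2
[... 4708 characters left out ...]
1.6] [54 55 59] | 274 [468.6 194.  232.4] [56 57 62]
277 [468.7 192.6 232.5] [54 56 60] | 280 [468.8 191.5 232.9] [23 23 26]
283 [468.9 189.6 232.3] [19 20 23] | 286 [468.9 188.6 232.9] [21 21 24]
289 [469.1 185.9 231.1] [21 20 23] | 292 [469.2 184.9 231.8] [20 22 24]
295 [469.2 184.3 232.8] [21 21 24] | 298 [469.3 183.  233.1] [21 20 23]
301 [469.4 180.7 232.1] [19 18 22] | 304 [469.5 179.6 232.5] [20 20 23]
307 [469.6 177.3 231.6] [20 20 24] | 310 [469.8 175.6 231.3] [32 34 37]
313 [469.8 174.5 232. ] [33 34 39] | 316 [484.7 -23.5   1.6] [76 73 74]
319 [485.1 -29.6   0.4] [77 73 73] | 322 [485.5 -35.3  -0.4] [74 72 71]
325 [485.8 -40.6  -0.6] [79 76 75] | 328 [486.  -44.3   1.1] [81 77 76]
```

View pics/w14c.png

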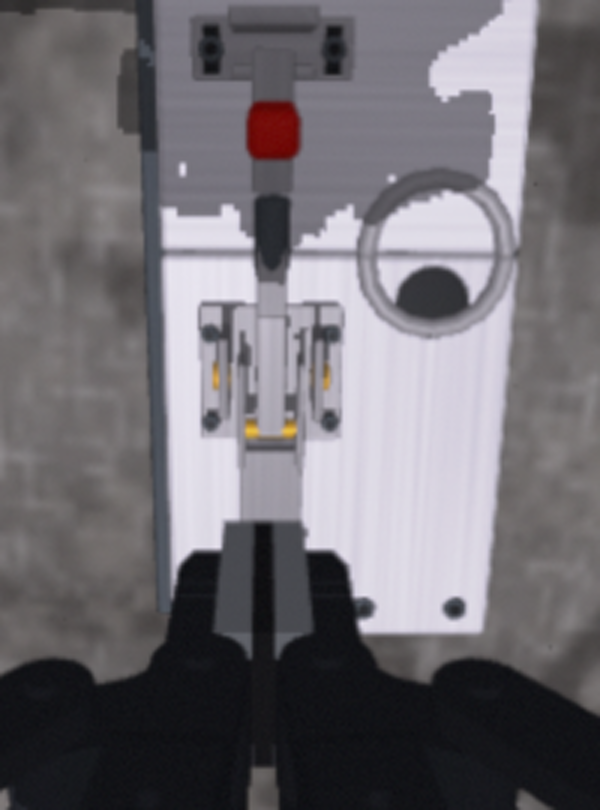

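Run:
```python
from h import *
im=bot.get_image("side"); save(im,"s15c",(150,280,160,310),4)
print(bot.read_state()["clock"], bot.job_done())
```

```text
the job is handed in; nothing more can be done
16.075 None
```

View pics/s15c.png

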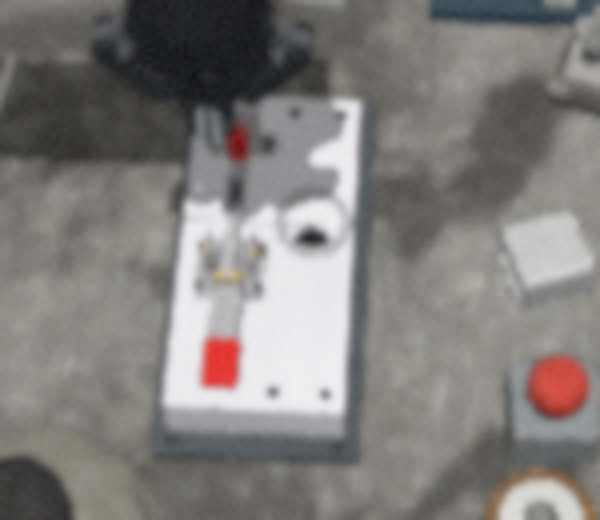

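The mould is latched shut and I have handed the job in at about 16 s. The hand-in reports no verdict.

I gripped the claw's tab, lifted it over the rib and found the slot from the wrist camera's depth picture, about y 278 to 287 mm. I lowered the lip into the slot until the bar rested on the rib; the force reading rose from 2.4 to 5.3 N there. I then let go and pushed the lever over with closed fingers until it went past centre and dropped home.

**What the last pictures showed:**
- **Halves:** the parting gap is gone, and the keeper moved about 6 mm towards the fixed half.
- **Claw:** its bar lies on the rib with the lip in the slot. The spring head is visibly pulled out, so it is pulling on the keeper.
- **Lever:** it slopes 6 to 7 degrees below level, which is about 2.2 rad, its home position on the buffer.
- **Gripper:** it was clear of everything.

**Disagreement:** the first estimate of the claw's reach, worked out from the given dimensions, was 1 to 2 mm off. I corrected it from the pictures before lowering the claw.

**Not confirmed:**
- I did not touch the back wall to confirm the slot; that rested on sight only.
- The pull of the claw on the keeper and the force on the buffer could not be read directly.
- I did not measure the bystanders again; the path stayed clear of them, and the bracket and button box show no visible shift in the last picture.

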